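# Hang two handpiece rests on their keyhole screws

### The arm

A 7-joint arm with a two-finger parallel gripper is mounted at the origin on the work surface. World frame = base frame: x ahead of the robot, y to its left, z up, the work surface at z = 0. Lengths are in m, angles in rad, forces in N, time in s.
With the tool pointing down it reaches from about 0.4 to 0.9 m from the base axis. Payload 5.5 kg.
Tool frame: the origin (TCP) lies between the finger pads; the fingertips stand 22 mm ahead of it and the grasp point (between the pads) lies 3 mm ahead of it (bot.nose_length is the distance from the TCP to the fingertips, in m); z points along the fingers, y is the line along which they close (so a half turn about z gives the same grasp; the last joint's range is limited). The gripper opens to 85 mm and grips with 20 to 120 N. Pads are 22 mm wide; open, the fingers measure 114 mm over their backs; the gripper's body (76 mm by 85 mm) begins 54 mm behind the grasp point. The pads swing forward as they close: fully open they stand 13 mm farther back than shut.
Start: joints at [-1.079, 0.501, -0.427, 1.55, 0.221, 1.138, -0.21], TCP at [0.147, 0.633, 0.226] pointing down, gripper open.
Joint ranges: [-2.88, 2.88], [-0.31, 2.03], [-1.54, 1.56], [0.2, 2.42], [-1.41, 4.55], [0.19, 2.02], [-2.57, 2.57]. Speed limits (rad/s): [2.57, 2.57, 3.14, 3.14, 3.14, 3.14, 3.14].

### API

Orientations are given as a 3x3 rotation matrix whose columns are the frame's x, y, z axes.
In Python, from rig import bot, get_image, camera_params gives the robot as it stands.
- The arm moves only by the tool step_arm, never from a script. Its argument "targets" is a list of rows, each an object of numbers: "fingers": the finger opening in mm, from 0 to 85.4; "x", "y", "z": the shift along the tool's x, y, z in mm; "rx", "ry", "rz": the turn, a rotation vector about the tool's x, y, z in degrees. A call has 1 to 20 rows; each row is the pose to reach, as a shift and turn from the pose commanded when the call began, along the tool's axes at that moment; what a row does not reach only later rows make up. A row lasts 1/10 s, in which the tool goes at most 50 mm and 8.59 degrees, less where a joint would pass 70% of its speed; a pose out of reach is approached as far as the arm can. A call with a gripper value outside its range is refused whole. The fingers move at their own pace and stop on an object; the grip force is fixed at half the most. Time passes only in rows, so rows that repeat a pose let the fingers close. It gives the time, the measured TCP pose, the force, the opening and the grip force at its end, in the units of the state.
- bot.state(): the state, without advancing time (a new reading comes with each control period).
- get_image(name): name is "scene" or "side" or "wrist"; returns the picture (400x640x3 uint8, blue, green, red); there is no depth.
- camera_params(name): a dict with "camera_matrix" (3x3 intrinsics, pixels), "R" (3x3) and "t" (3): a world point X has camera coordinates R X + t; the wrist camera has in their place "hand_eye" (4x4, takes a point from camera to tool coordinates, whose origin is the TCP and whose axes are the flange's). Camera axes: x right, y down, z forward; pixel columns grow to the right and rows downward; lengths in m; the calibration is good to about 2 mm. The wrist camera is an equidistant fisheye: a pixel r from the principal point sees the ray r / f radians off the axis. A picture is of the moment at which its call begins: read the wrist's pose just before it. camera_params takes no time and is no camera call.
- bot.hand_in(): hands the job in; it is judged then, once.
The state is a dict: "time": time; "q": joint angles; "qvel": joint speeds; "effort": joint torques, N m; "tool_pos": TCP position; "eef_rot": TCP orientation; "wrist_force": force on the tool from outside, world axes, zero at the start; "torque": the same for the moment, N m; "grip_width": finger opening in m; "grip_force": force on a finger pad.
Only numpy, scipy, OpenCV 4.12 (cv2) and the standard library are available. Lean on these libraries where they do the work, as an engineer would, in place of code of your own. Each camera call takes 0.05 s, during which the arm holds its last target. There are 200 camera calls.

### The job

Mount the two aluminium handpiece rests on the sloped stands whose screw spacing each one fits, the wide rest first and then the narrow one: lay the rest flat on the rubber face with both screw heads through the wide parts of its keyholes and let go of it completely, then push it straight down the slope until it is locked fully home under the screw heads. Finish locking the wide rest before setting the narrow one on its screws, and do not disturb the plaster cast, the jar, the articulator or the bottle.

Things in the scene. Friction and masses are not known exactly. Their poses are not given: they have to be found in the camera images.
- wide_rest_rib (a point): Centre of the rib of the wide handpiece rest, 27.5 mm above its underside. One rigid aluminium piece: flat plate 76 (x) by 126 (y) mm, 5 mm thick; across its middle an upright rib 10 (x) by 32 (y) mm, top 50 mm above the underside (solid to 43, then a notch). z out of the plate, x up the slope once hung. 0.13 to 0.21 kg. Starts flat on the bench, rib up; x away from the robot, turned up to 75 degrees either way.
- wide_rest_keyhole (a point): Middle of the wide part of the wide rest's keyhole on its +y side, on the plate's top face; axes as the rib's. Seen from the rib centre the two keyholes lie at y = +-46 mm: an eight-sided wide part 20 mm across, centred at x = -10 mm, from which a slot 9 mm wide runs towards +x and ends at x = +13 mm.
- wide_stand_seat (a point): Face of the sloped stand for the wide rest, midway between its screws (y = +-46 mm). Rubber, 30 degree slope facing the robot, 150 (x) by 130 mm. x up the slope, z out. Rib centre here: x +10, y 0, z 27.5 mm when laid flat with the screw heads in the wide parts; x -10 mm when fully home (slot ends on the shanks). The rubber grips: a laid rest stays put until pushed (under 2 N).
- wide_stand_screw (a point): Top of the head of the +y screw of the wide stand; axes as the face's. Its twin is 92 mm along -y. Steel: shank 6 mm diameter; head 14 mm diameter, 3 mm thick, its underside 8 mm and its top 11 mm off the face.
- narrow_rest_rib (a point): Centre of the rib of the narrow handpiece rest, 27.5 mm above its underside. One rigid aluminium piece: flat plate 76 (x) by 100 (y) mm, 5 mm thick; across its middle an upright rib 10 (x) by 32 (y) mm, top 50 mm above the underside (solid to 43, then a notch). z out of the plate, x up the slope once hung. 0.10 to 0.17 kg. Starts flat on the bench, rib up; x away from the robot, turned up to 75 degrees either way.
- narrow_rest_keyhole (a point): Middle of the wide part of the narrow rest's keyhole on its +y side, on the plate's top face; axes as the rib's. Seen from the rib centre the two keyholes lie at y = +-32 mm: an eight-sided wide part 20 mm across, centred at x = -10 mm, from which a slot 9 mm wide runs towards +x and ends at x = +13 mm.
- narrow_stand_seat (a point): Face of the sloped stand for the narrow rest, midway between its screws (y = +-32 mm). Rubber, 30 degree slope facing the robot, 150 (x) by 130 mm. x up the slope, z out. Rib centre here: x +10, y 0, z 27.5 mm when laid flat with the screw heads in the wide parts; x -10 mm when fully home (slot ends on the shanks). The rubber grips: a laid rest stays put until pushed (under 2 N).
- narrow_stand_screw (a point): Top of the head of the +y screw of the narrow stand; axes as the face's. Its twin is 64 mm along -y. Steel: shank 6 mm diameter; head 14 mm diameter, 3 mm thick, its underside 8 mm and its top 11 mm off the face.
- cast: Bystander: small plaster dental cast with yellow teeth, 56 x 52 mm and 33 mm high, loose; origin at the centre of its underside. It starts near one of the rests.
- jar: Bystander: jar, 56 mm diameter, 85 mm high, loose; origin at the centre of its underside. It starts near one of the rests.
- articulator: Bystander: dark metal articulator holding casts, 100 x 95 mm, 135 mm high, loose; origin at the centre of its underside.
- bottle: Bystander: white bottle, 56 mm diameter, 160 mm high, loose; origin at the centre of its underside.
Mind the look-alikes: they are no part of the job. What is shaped like the part that bears narrow_rest_rib but red or yellow is not meant.

How it is judged:
By the outcome, as a careful person would: the job done as asked, in the order asked, and still so for the second after the job is handed in, with the robot touching nothing.
It also fails if it takes over 72 s, if anything falls off the work surface, if the arm or the gripper's body presses on something with over 40 N, if the wrist force passes 120 N, or if a joint passes its speed limit or range.

## Working session

There is one attempt and no reset: what is moved stays moved. The work goes in short steps, Python scripts to look and compute and a tool call to move; the robot and the scene stay as the last step left them, time stands still between calls to the robot, and variables do not carry over. Pictures are saved under pics/ and viewed, at most 10 in all, crops included, and the job is handed in when it is done.

Besides the shell and the picture viewer there is one more tool, called after "Emit:" as a command line: name --argument value ..., lists and objects as JSON in quotes. step_arm: Moves the arm, as the interface text tells. Its arguments: {"type":"object","properties":{"targets":{"type":"array","items":{"type":"object","properties":{"fingers":{"type":"number"},"x":{"type":"number"},"y":{"type":"number"},"z":{"type":"number"},"rx":{"type":"number"},"ry":{"type":"number"},"rz":{"type":"number"}}}}},"required":["targets"]}

```bash
mkdir -p pics; ls; python3 - <<'E'
from rig import bot,get_image,camera_params
import cv2,numpy as np
s=bot.state();print(s['time'],s['tool_pos'],s['eef_rot'])
for n in("scene","side","wrist"):
    cv2.imwrite(f"pics/{n}0.png",get_image(n))
    print(n,camera_params(n))
E
```

```text
pics
0.0 [0.14729504 0.63236673 0.22516191] [[-9.73945949e-01  2.26779659e-01 -5.24974415e-04]
 [ 2.26780250e-01  9.73944148e-01 -1.87482161e-03]
 [ 8.61243547e-05 -1.94502874e-03 -9.99998105e-01]]
scene {'camera_matrix': array([[394.37536604,   0.        , 320.95507843],
       [  0.        , 394.37536604, 200.13144626],
       [  0.        ,   0.        ,   1.        ]]), 'R': array([[-0.58206517,  0.81284875, -0.02184121],
       [ 0.50890285,  0.34320297, -0.78944893],
       [-0.63420661, -0.47062578, -0.61342754]]), 't': array([ 0.25234352, -0.1728253 ,  1.41480818])}
side {'camera_matrix': array([[407.3059282 ,   0.        , 317.96986875],
       [  0.        , 407.3059282 , 196.63878014],
       [  0.        ,   0.        ,   1.        ]]), 'R': array([[ 0.7906787 , -0.61221143, -0.00493553],
       [-0.37715327, -0.48071624, -0.79162321],
       [ 0.48226819,  0.62778106, -0.61098964]]), 't': array([-0.3787107 ,  0.24810574,  1.01947768])}
wrist {'camera_matrix': array([[309.70691629,   0.        , 317.96051474],
       [  0.        , 309.70691629, 196.96325649],
       [  0.        ,   0.        ,   1.        ]]), 'hand_eye': array([[ 4.00576300e-04, -9.64566131e-01, -2.63840898e-01,
         6.62913184e-02],
       [ 9.99999919e-01,  3.93915328e-04,  7.81489300e-05,
         3.51698012e-04],
       [ 2.85511628e-05, -2.63840908e-01,  9.64566211e-01,
        -1.46702036e-01],
       [ 0.00000000e+00,  0.00000000e+00,  0.00000000e+00,
         1.00000000e+00]])}
```

View pics/scene0.png

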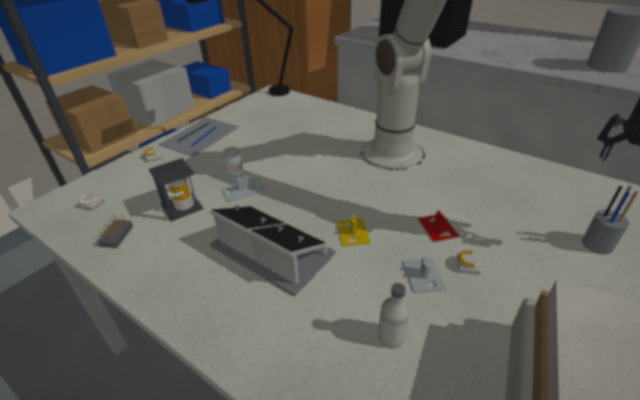

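View pics/side0.png

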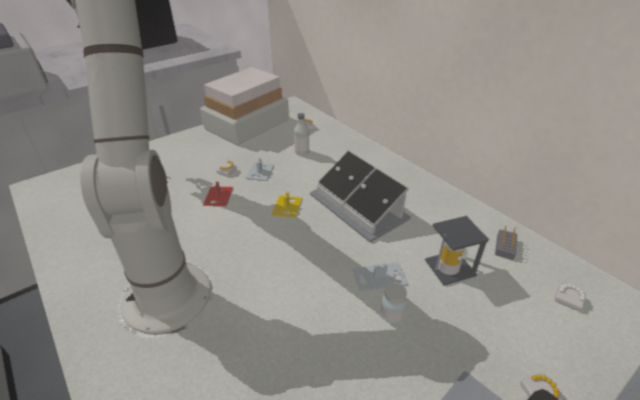

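Candidates for rests: grey at scene (424,275) by the cast, grey at scene (240,190) by the jar; red (438,227) and yellow (353,231) are the look-alikes. The two stands sit side by side at scene (235,225) and (290,245). I'll enlarge these.

```bash
cat > h.py <<'E'
from rig import bot,get_image,camera_params
import cv2,numpy as np
def ray(n,uv,st=None):
    c=camera_params(n);K=c['camera_matrix'];d=np.linalg.inv(K)@[uv[0],uv[1],1]
    if n!='wrist':
        return -c['R'].T@c['t'], c['R'].T@d
    r=np.hypot(d[0],d[1]);d=np.array([d[0]/r*np.sin(r),d[1]/r*np.sin(r),np.cos(r)]) if r>1e-9 else np.array([0,0,1.])
    H=c['hand_eye'];R=np.array(st['eef_rot'])
    return np.array(st['tool_pos'])+R@H[:3,3], R@H[:3,:3]@d
def atz(n,uv,z,st=None):
    o,d=ray(n,uv,st);return o+d*(z-o[2])/d[2]
def atplane(n,uv,p,nv,st=None):
    o,d=ray(n,uv,st);return o+d*((p-o)@nv)/(d@nv)
def proj(X,st):
    c=camera_params('wrist');H=c['hand_eye'];R=np.array(st['eef_rot'])
    v=H[:3,:3].T@(R.T@(np.array(X)-st['tool_pos'])-H[:3,3]);th=np.arctan2(np.hypot(v[0],v[1]),v[2]);e=v[:2]/np.hypot(v[0],v[1])
    K=c['camera_matrix'];return K[0,0]*th*e+K[:2,2]
E
python3 - <<'E'
from h import *
s=cv2.imread('pics/scene0.png');d=cv2.imread('pics/side0.png')
def cr(im,x,y,w,h): return cv2.resize(im[y:y+h,x:x+w],(400,300),interpolation=cv2.INTER_CUBIC)
cv2.imwrite('pics/c0.png',np.vstack([np.hstack([cr(s,375,235,120,90),cr(d,330,235,120,90)]),np.hstack([cr(s,200,190,140,105),cr(d,300,140,120,90)])]))
for n,uv in [('scene',(424,275)),('scene',(240,190)),('scene',(467,265)),('scene',(236,180)),('scene',(353,235)),('scene',(438,230)),('scene',(393,340)),('scene',(181,208)),
 ('side',(259,173)),('side',(381,276)),('side',(393,310)),('side',(301,150)),('side',(452,268))]: print(n,uv,atz(n,uv,0).round(3))
E
```

```text
scene (424, 275) [0.471 0.335 0.   ]
scene (240, 190) [ 0.471 -0.289  0.   ]
scene (467, 265) [0.381 0.409 0.   ]
scene (236, 180) [ 0.439 -0.34   0.   ]
scene (353, 235) [0.447 0.117 0.   ]
scene (438, 230) [0.299 0.3   0.   ]
scene (393, 340) [ 0.672  0.355 -0.   ]
scene (181, 208) [ 0.637 -0.372  0.   ]
side (259, 173) [0.466 0.326 0.   ]
side (381, 276) [ 0.468 -0.284  0.   ]
side (393, 310) [ 0.415 -0.378  0.   ]
side (301, 150) [0.675 0.361 0.   ]
side (452, 268) [ 0.637 -0.38   0.   ]
```

View pics/c0.png

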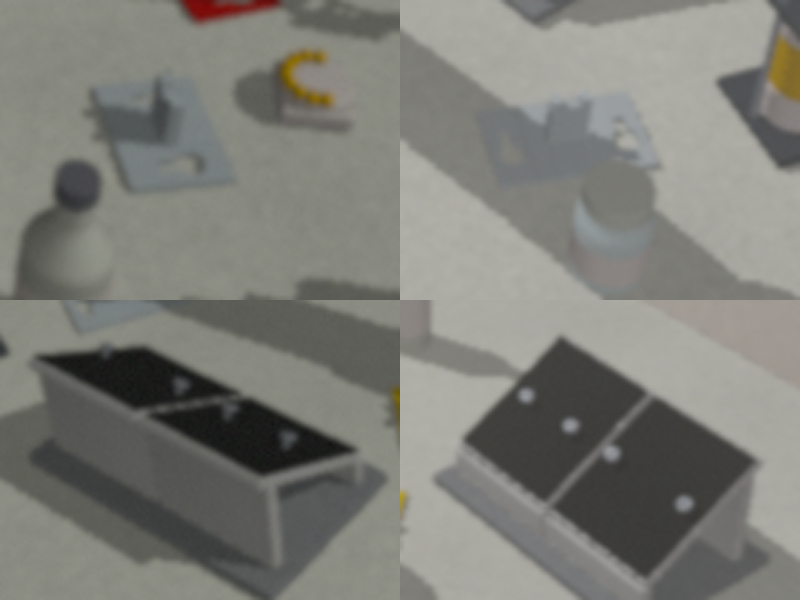

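View pics/wrist0.png

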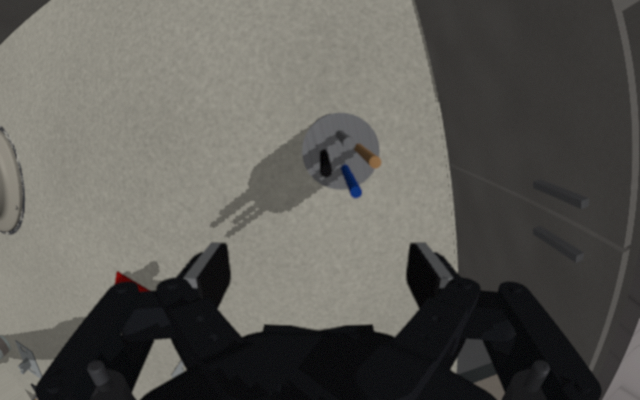

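The pictures show: the rest beside the jar (side crop) has the longer plate, so it is wide; the one beside the cast (scene crop) is narrow. Stand screws: the wide stand lies at −y (side px (363,186),(385,201)), the narrow stand at +y (side (338,168),(351,178)). The wrist view only shows the pencil pot.

```bash
python3 - <<'E'
from h import *
def tri(a,b):
    o1,d1=ray('scene',a);o2,d2=ray('side',b);A=np.c_[d1,-d2];t=np.linalg.lstsq(A,o2-o1,rcond=None)[0]
    p,q=o1+d1*t[0],o2+d2*t[1];return (p+q)/2,np.linalg.norm(p-q)
S=lambda u,v:(200+.35*u,190+.35*(v-300)); D=lambda u,v:(300+.3*(u-400),140+.3*(v-300))
for a,b in [((106,350),(684,503)),((181,385),(611,453)),((229,411),(570,426)),((288,438),(526,395)),((145,347),(757,462)),((357,450),(562,340)),((35,360),(645,580)),((265,475),(462,443))]:
    p,e=tri(S(*a),D(*b));print(p.round(4),round(e,4))
print('narrow corners');
for u,v in[(95,90),(190,80),(235,182),(128,190)]: print(atz('scene',(375+.3*u,235+.3*v),.005).round(3))
print('wide corners')
for u,v in[(475,112),(628,95),(660,167),(497,185),(627,128)]: print(atz('side',(330+.3*(u-400),235+.3*v),.005).round(3))
E
```

```text
[ 0.6138 -0.1408  0.091 ] 0.0021
[ 0.6129 -0.049   0.0921] 0.0025
[0.6137 0.0073 0.0906] 0.0018
[0.6132 0.0709 0.0922] 0.0023
[ 0.6388 -0.131   0.1164] 0.0995
[0.6501 0.1208 0.1244] 0.0803
[ 0.5975 -0.188   0.0499] 0.1006
[0.5868 0.0716 0.0409] 0.0789
narrow corners
[0.465 0.277 0.005]
[0.415 0.331 0.005]
[0.489 0.395 0.005]
[0.537 0.337 0.005]
wide corners
[ 0.423 -0.222  0.005]
[ 0.533 -0.284  0.005]
[ 0.497 -0.35   0.005]
[ 0.388 -0.287  0.005]
[ 0.506 -0.308  0.005]
```

Wide rest ≈(0.460,−0.286), x heading ≈61°; narrow ≈(0.477,0.335), heading ≈−47°; wide screws mid (0.613,−0.095,0.0915), narrow mid (0.613,0.039,0.0915), spacing 92/64 confirmed. Red/yellow are decoys.

```bash
cat >> h.py <<'E'
from scipy.spatial.transform import Rotation as Ro
def pose(h,tilt=0):  # tool y at heading h deg, z down, tilted by tilt deg so tool y climbs
    a=np.radians(h);y=np.array([np.cos(a),np.sin(a),0]);z=np.array([0,0,-1.]);x=np.cross(y,z)
    R=np.c_[x,y,z];return Ro.from_rotvec(np.radians(tilt)*x).as_matrix()@R
def go(p,h,tilt=0,st=None):
    st=st or bot.state();R=np.array(st['eef_rot']);s=R.T@(np.array(p)-st['tool_pos'])*1000
    r=np.degrees(Ro.from_matrix(R.T@pose(h,tilt)).as_rotvec());print('xyz',s.round(1),'r',r.round(2))
E
python3 - <<'E'
from h import *
print(pose(0,30),pose(0,-30))
go([.45,.3,.25],70);go([.5,0,.25],65);go([.46,-.286,.2],61)
E
```

```text
[[ 0.         0.8660254 -0.5      ]
 [ 1.         0.         0.       ]
 [ 0.        -0.5       -0.8660254]] [[ 0.         0.8660254  0.5      ]
 [ 1.         0.         0.       ]
 [ 0.         0.5       -0.8660254]]
xyz [-370.2 -255.3  -24.3] r [-0.09  0.    6.9 ]
xyz [-486.9 -536.1  -23.8] r [-0.09  0.   11.9 ]
xyz [-512.8 -823.7   26.6] r [-9.00e-02  1.00e-02  1.59e+01]
```

Emit:
step_arm --targets '[{"x":-370,"y":-255,"z":-24,"rz":7,"fingers":50},{"x":-370,"y":-255,"z":-24,"rz":7,"fingers":50},{"x":-370,"y":-255,"z":-24,"rz":7,"fingers":50},{"x":-370,"y":-255,"z":-24,"rz":7,"fingers":50},{"x":-370,"y":-255,"z":-24,"rz":7,"fingers":50},{"x":-370,"y":-255,"z":-24,"rz":7,"fingers":50},{"x":-370,"y":-255,"z":-24,"rz":7,"fingers":50},{"x":-370,"y":-255,"z":-24,"rz":7,"fingers":50},{"x":-487,"y":-536,"z":-24,"rz":12,"fingers":50},{"x":-487,"y":-536,"z":-24,"rz":12,"fingers":50},{"x":-487,"y":-536,"z":-24,"rz":12,"fingers":50},{"x":-487,"y":-536,"z":-24,"rz":12,"fingers":50},{"x":-487,"y":-536,"z":-24,"rz":12,"fingers":50},{"x":-487,"y":-536,"z":-24,"rz":12,"fingers":50},{"x":-513,"y":-824,"z":27,"rz":16,"fingers":50},{"x":-513,"y":-824,"z":27,"rz":16,"fingers":50},{"x":-513,"y":-824,"z":27,"rz":16,"fingers":50},{"x":-513,"y":-824,"z":27,"rz":16,"fingers":50},{"x":-513,"y":-824,"z":27,"rz":16,"fingers":50},{"x":-513,"y":-824,"z":27,"rz":16,"fingers":50}]'

```text
schema error: expected keys fingers, x, y, z, rx, ry, rz
```

```bash
python3 - <<'E'
from h import *
s=bot.state();print(s['time'],s['tool_pos'],s['q'],s['wrist_force'])
go([.46,-.286,.2],61)
E
```

```text
0.15 [0.14729868 0.63254809 0.22539068] [-1.07883938  0.50167462 -0.42683972  1.55116538  0.22078491  1.1383114
 -0.21029205] [ 0.20913407  0.36529849 -0.68526074]
xyz [-512.8 -823.7   26.6] r [-9.00e-02  1.00e-02  1.59e+01]
```

Emit:
step_arm --targets '[{"x":-370,"y":-255,"z":-24,"rx":0,"ry":0,"rz":7,"fingers":50},{"x":-370,"y":-255,"z":-24,"rx":0,"ry":0,"rz":7,"fingers":50},{"x":-370,"y":-255,"z":-24,"rx":0,"ry":0,"rz":7,"fingers":50},{"x":-370,"y":-255,"z":-24,"rx":0,"ry":0,"rz":7,"fingers":50},{"x":-370,"y":-255,"z":-24,"rx":0,"ry":0,"rz":7,"fingers":50},{"x":-370,"y":-255,"z":-24,"rx":0,"ry":0,"rz":7,"fingers":50},{"x":-370,"y":-255,"z":-24,"rx":0,"ry":0,"rz":7,"fingers":50},{"x":-370,"y":-255,"z":-24,"rx":0,"ry":0,"rz":7,"fingers":50},{"x":-487,"y":-536,"z":-24,"rx":0,"ry":0,"rz":12,"fingers":50},{"x":-487,"y":-536,"z":-24,"rx":0,"ry":0,"rz":12,"fingers":50},{"x":-487,"y":-536,"z":-24,"rx":0,"ry":0,"rz":12,"fingers":50},{"x":-487,"y":-536,"z":-24,"rx":0,"ry":0,"rz":12,"fingers":50},{"x":-487,"y":-536,"z":-24,"rx":0,"ry":0,"rz":12,"fingers":50},{"x":-487,"y":-536,"z":-24,"rx":0,"ry":0,"rz":12,"fingers":50},{"x":-513,"y":-824,"z":27,"rx":0,"ry":0,"rz":16,"fingers":50},{"x":-513,"y":-824,"z":27,"rx":0,"ry":0,"rz":16,"fingers":50},{"x":-513,"y":-824,"z":27,"rx":0,"ry":0,"rz":16,"fingers":50},{"x":-513,"y":-824,"z":27,"rx":0,"ry":0,"rz":16,"fingers":50},{"x":-513,"y":-824,"z":27,"rx":0,"ry":0,"rz":16,"fingers":50},{"x":-513,"y":-824,"z":27,"rx":0,"ry":0,"rz":16,"fingers":50}]'

```text
time: 2.15
tool_pos: [0.4628, -0.2507, 0.2045]
eef_rot: [[-0.874, 0.486, 0.0], [0.486, 0.874, 0.0], [-0.0, 0.0, -1.0]]
wrist_force: [0.6, 1.1, -0.5]
grip_width: 0.0501
grip_force: 0.0
```

```bash
python3 - <<'E'
from h import *
s=bot.state();print(s['time'],s['tool_pos'],s['q'],s['wrist_force'])
go([.46,-.286,.2],61)
E
```

```text
2.15 [ 0.46278041 -0.25066339  0.20454099] [ 0.30735233  0.27349706  0.16293956  1.89970968 -0.05323075  0.97234302
  1.55744778] [ 0.61253942  1.09376223 -0.4997791 ]
xyz [-14.7 -32.2   4.5] r [ 0.01  0.01 -0.09]
```

Emit:
step_arm --targets '[{"x":-15,"y":-32,"z":5,"rx":0,"ry":0,"rz":0,"fingers":50},{"x":-15,"y":-32,"z":5,"rx":0,"ry":0,"rz":0,"fingers":50},{"x":-15,"y":-32,"z":5,"rx":0,"ry":0,"rz":0,"fingers":50},{"x":-15,"y":-32,"z":5,"rx":0,"ry":0,"rz":0,"fingers":50}]'

```text
time: 2.55
tool_pos: [0.4612, -0.2827, 0.1996]
eef_rot: [[-0.874, 0.485, -0.0], [0.485, 0.874, 0.001], [0.001, 0.001, -1.0]]
wrist_force: [2.0, 0.3, 1.3]
grip_width: 0.0498
grip_force: 0.0
```

```bash
python3 - <<'E'
from h import *
s=bot.state();print(s['time'],s['tool_pos'],s['wrist_force'])
im=get_image('wrist');cv2.imwrite('pics/w1.png',im)
o=(180,60);cv2.imwrite('pics/w1c.png',cv2.resize(im[60:270,180:460],(800,600),interpolation=cv2.INTER_CUBIC))
import pickle;pickle.dump(s,open('s1.pkl','wb'))
E
```

```text
2.55 [ 0.46118268 -0.28268647  0.19959745] [1.9601115  0.3065554  1.28796753]
```

View pics/w1c.png

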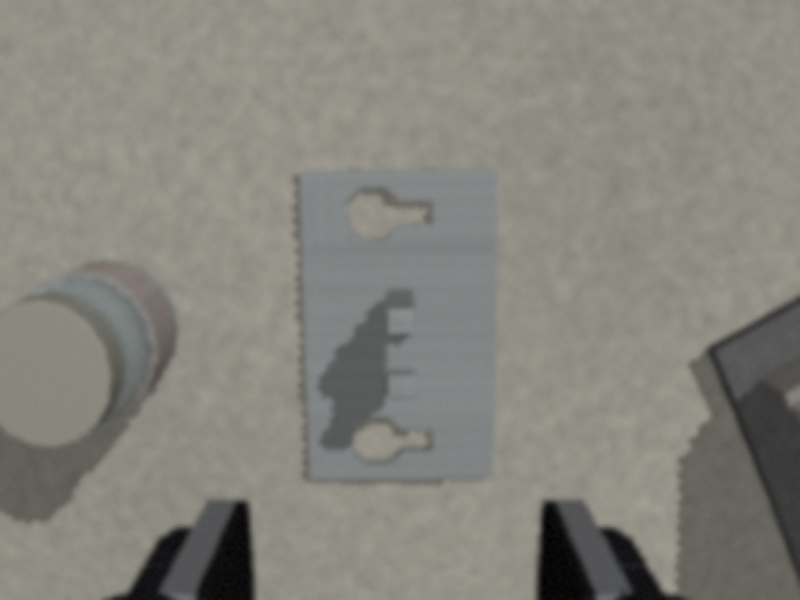

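The crop shows the wide rest, corners at crop (298,172),(497,170),(494,478),(306,480); keyhole wide parts (372,213),(378,440); slots to the right (+x). Jar on the left, ~84 mm off-centre; room for the fingers.

```bash
python3 - <<'E'
from h import *
import pickle;s=pickle.load(open('s1.pkl','rb'))
f=lambda u,v,z=.005:atz('wrist',(180+.35*u,60+.35*v),z,s)[:2]
P=[f(*c) for c in[(298,172),(497,170),(494,478),(306,480)]]
c=np.mean(P,0);e=(P[1]+P[2]-P[0]-P[3])/2;g=(P[0]+P[1]-P[2]-P[3])/2
k=[f(372,213),f(378,440)];d=k[0]-k[1]
print(c,np.linalg.norm(e),np.degrees(np.arctan2(e[1],e[0])),np.linalg.norm(g),np.degrees(np.arctan2(-g[0],g[1])),np.linalg.norm(d),np.degrees(np.arctan2(-d[0],d[1])))
h=np.degrees(np.arctan2(-g[0],g[1]));a=np.radians(h);print('from keyholes',np.mean(k,0)+.01*np.array([np.cos(a),np.sin(a)]))
print(bot.state()['tool_pos'])
go([*c,.031],h)
E
```

```text
[ 0.46399425 -0.2813923 ] 0.07706562004960137 61.61990002870801 0.12518210982646305 61.527724826083556 0.09150636094882564 62.22501016249334
from keyholes [ 0.46396924 -0.28068902]
[ 0.46137878 -0.28240319  0.19976463]
xyz [ -1.9   2.  168.8] r [ 0.05 -0.03 -0.49]
```

Emit:
step_arm --targets '[{"x":-2,"y":2,"z":50,"rx":0,"ry":0,"rz":-0.7,"fingers":50},{"x":-2,"y":2,"z":90,"rx":0,"ry":0,"rz":-0.7,"fingers":50},{"x":-2,"y":2,"z":125,"rx":0,"ry":0,"rz":-0.7,"fingers":50},{"x":-2,"y":2,"z":150,"rx":0,"ry":0,"rz":-0.7,"fingers":45},{"x":-2,"y":2,"z":163,"rx":0,"ry":0,"rz":-0.7,"fingers":40},{"x":-2,"y":2,"z":167,"rx":0,"ry":0,"rz":-0.7,"fingers":35},{"x":-2,"y":2,"z":167,"rx":0,"ry":0,"rz":-0.7,"fingers":35},{"x":-2,"y":2,"z":167,"rx":0,"ry":0,"rz":-0.7,"fingers":5},{"x":-2,"y":2,"z":167,"rx":0,"ry":0,"rz":-0.7,"fingers":5},{"x":-2,"y":2,"z":167,"rx":0,"ry":0,"rz":-0.7,"fingers":5},{"x":-2,"y":2,"z":167,"rx":0,"ry":0,"rz":-0.7,"fingers":5},{"x":-2,"y":2,"z":167,"rx":0,"ry":0,"rz":-0.7,"fingers":5}]'

```text
time: 3.8
tool_pos: [0.4649, -0.284, 0.0345]
eef_rot: [[-0.88, 0.476, 0.003], [0.476, 0.88, -0.001], [-0.003, 0.0, -1.0]]
wrist_force: [-1.6, 1.0, 7.1]
grip_width: 0.008
grip_force: 59.7
```

```bash
python3 - <<'E'
from h import *
s=bot.state();print(s['time'],s['tool_pos'],s['eef_rot'],s['wrist_force'],s['grip_width'],s['grip_force'])
n=np.array([-.5,0,.866]);X=np.array([.866,0,.5]);seat=np.array([.6134,-.095,.0915])-.011*n
print('seat',seat)
go([.48,-.26,.25],40);go([.55,-.15,.25],10,-15)
go(seat+X*.010+n*.1,0,-30)
E
```

```text
3.8 [ 0.46487849 -0.28395118  0.03448108] [[-8.79563727e-01  4.75773358e-01  2.71341353e-03]
 [ 4.75772321e-01  8.79567838e-01 -1.05706306e-03]
 [-2.88955371e-03  3.61212730e-04 -9.99995760e-01]] [-1.5738695   1.03841903  7.06177889] 0.007954862152847091 59.697891399264336
seat [ 0.6189   -0.095     0.081974]
xyz [  -2.5   28.3 -215.5] r [ 0.05  0.16 21.59]
xyz [ -11.8  158.4 -215.4] r [-13.88  -6.61  51.3 ]
xyz [  -9.6  219.9 -139. ] r [-26.92 -15.97  60.15]
```

Emit:
step_arm --targets '[{"x":0,"y":0,"z":-30,"rx":0,"ry":0,"rz":0,"fingers":5},{"x":0,"y":0,"z":-75,"rx":0,"ry":0,"rz":0,"fingers":5},{"x":0,"y":0,"z":-120,"rx":0,"ry":0,"rz":0,"fingers":5},{"x":0,"y":5,"z":-170,"rx":0,"ry":0,"rz":6,"fingers":5},{"x":-2,"y":20,"z":-210,"rx":0,"ry":0,"rz":14,"fingers":5},{"x":-2,"y":28,"z":-215,"rx":0,"ry":0,"rz":21,"fingers":5},{"x":-2,"y":28,"z":-215,"rx":0,"ry":0,"rz":21,"fingers":5}]'

```text
time: 4.5
tool_pos: [0.4805, -0.2588, 0.2502]
eef_rot: [[-0.652, 0.759, 0.005], [0.759, 0.652, -0.001], [-0.004, 0.003, -1.0]]
wrist_force: [-0.0, -0.1, -1.5]
grip_width: 0.0075
grip_force: 58.9
```

```bash
python3 - <<'E'
from h import *
s=bot.state();print(s['time'],s['tool_pos'],s['wrist_force'],s['grip_width'],s['grip_force'])
n=np.array([-.5,0,.866]);X=np.array([.866,0,.5]);seat=np.array([.6134,-.095,.0915])-.011*n
go(seat+X*.010+n*.14+np.array([0,-.12,0]),0,-30)
E
```

```text
4.5 [ 0.48046002 -0.25880837  0.25023294] [-0.02614062 -0.12488596 -1.47012353] 0.0075383597392795956 58.8546272367239
xyz [-16.9  86.9  42.3] r [-28.48 -10.49  39.75]
```

Emit:
step_arm --targets '[{"x":-5,"y":30,"z":0,"rx":-5,"ry":-2,"rz":6.5,"fingers":5},{"x":-10,"y":60,"z":10,"rx":-10,"ry":-4,"rz":13,"fingers":5},{"x":-17,"y":87,"z":25,"rx":-15,"ry":-6,"rz":20,"fingers":5},{"x":-17,"y":87,"z":42,"rx":-20,"ry":-8,"rz":27,"fingers":5},{"x":-17,"y":87,"z":42,"rx":-25,"ry":-9.5,"rz":34,"fingers":5},{"x":-17,"y":87,"z":42,"rx":-28.5,"ry":-10.5,"rz":39.8,"fingers":5},{"x":-17,"y":87,"z":42,"rx":-28.5,"ry":-10.5,"rz":39.8,"fingers":5},{"x":-17,"y":87,"z":42,"rx":-28.5,"ry":-10.5,"rz":39.8,"fingers":5},{"x":-17,"y":87,"z":42,"rx":-28.5,"ry":-10.5,"rz":39.8,"fingers":5}]'

```text
time: 5.4
tool_pos: [0.5565, -0.2165, 0.2061]
eef_rot: [[-0.001, 0.868, 0.496], [1.0, 0.001, -0.0], [-0.001, 0.496, -0.868]]
wrist_force: [1.0, 0.6, -0.8]
grip_width: 0.0074
grip_force: 59.0
```

```bash
python3 - <<'E'
from h import *
import pickle
s=bot.state();print(s['time'],s['tool_pos'],s['eef_rot'],s['qvel'],s['wrist_force'])
im=get_image('wrist');cv2.imwrite('pics/w2.png',im);pickle.dump(s,open('s2.pkl','wb'))
for y in(-.141,-.049,.007,.071):print(proj([.6134,y,.0915],s))
cv2.imwrite('pics/w2c.png',cv2.resize(im[0:300,120:520],(800,600),interpolation=cv2.INTER_CUBIC))
E
```

```text
5.4 [ 0.55647783 -0.21650343  0.20613218] [[-9.54272385e-04  8.68465012e-01  4.95749547e-01]
 [ 9.99999358e-01  1.13152479e-03 -5.73231391e-05]
 [-6.10736044e-04  4.95749174e-01 -8.68465534e-01]] [-0.00596334 -0.00093282 -0.00178992 -0.01070258 -0.01008739 -0.00514688
 -0.00481079] [ 1.02072982  0.55268302 -0.79948216]
[309.64596869 104.70062195]
[309.91600446   5.61303427]
[310.30718158 -46.14862553]
[310.85656806 -95.23488212]
```

View pics/w2c.png

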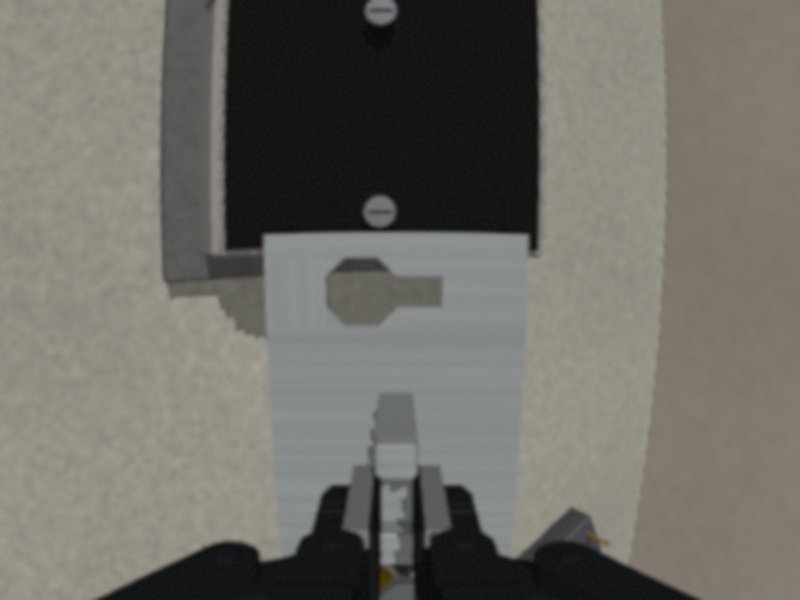

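The crop shows both wide-stand screws at full px (309.5,105.5) and (310,5.2), within a pixel of the prediction, and the held plate's +y keyhole centre at (300.5,145.8).

```bash
python3 - <<'E'
from h import *
import pickle;s=pickle.load(open('s2.pkl','rb'));R=s['eef_rot'];t=np.array(s['tool_pos'])
def tl(u,v,z):
    p=t+R[:,2]*z
    return (R.T@(atplane('wrist',(120+u/2,v/2),p,R[:,2],s)-t)*1000).round(1)
for z in(.0275,.0295,.0315):
    print(z,'key',tl(361,291.5,z),'corners',tl(264,234,z),tl(529,234,z),'lower edge',tl(281,540,z),tl(517,540,z),'slotend',tl(442,291,z))
n=np.array([-.5,0,.866])
X=np.array([.866,0,.5])
p=np.array([.6134,-.141,.0915])
for uv in [(379,211),(380,10.5)]: print(atplane('wrist',(120+uv[0]/2,uv[1]/2),p,n,s).round(4))
E
```

```text
0.0275 key [49.2 -9.9 27.5] corners [ 66.1 -37.3  27.5] [66.1 37.5 27.5] lower edge [-29.4 -37.   27.5] [-29.5  39.   27.5] slotend [49.4 12.9 27.5]
0.0295 key [ 49.  -10.   29.5] corners [ 66.1 -37.8  29.5] [66.1 37.9 29.5] lower edge [-30.5 -37.5  29.5] [-30.6  39.4  29.5] slotend [49.2 13.  29.5]
0.0315 key [ 48.8 -10.2  31.5] corners [ 66.1 -38.2  31.5] [66.1 38.3 31.5] lower edge [-31.6 -37.9  31.5] [-31.7  39.9  31.5] slotend [49.  13.2 31.5]
[ 0.6133 -0.1417  0.0914]
[ 0.6135 -0.0486  0.0915]
```

```bash
cat >> h.py <<'E'
n=np.array([-.5,0,.86603]);X=np.array([.86603,0,.5]);Y=np.array([0,1.,0])
WS=np.array([.6134,-.095,.0915])-.011*n; NS=np.array([.6134,.039,.0915])-.011*n
def rel(seat):
    s=bot.state();d=s['tool_pos']-seat;print('t',s['time'],'tcp X,Y,n mm',(np.array([X,Y,n])@d*1000).round(1),'F XYn',(np.array([X,Y,n])@s['wrist_force']).round(1),'w',round(s['grip_width']*1000,1),round(s['grip_force'],1))
E
python3 - <<'E'
from h import *
rel(WS);go(WS+.010*X-.003*Y+.055*n,0,-30);go(WS+.010*X-.003*Y+.0345*n,0,-30)
E
```

```text
t 5.45 tcp X,Y,n mm [   8.3 -121.4  138.7] F XYn [-0.7 -0.1 -1.4] w 7.6 59.0
xyz [118.5   2.1  83.7] r [-0.25  0.01  0.05]
xyz [118.5   2.2 104.2] r [-0.25  0.01  0.05]
```

Emit:
step_arm --targets '[{"x":40,"y":2,"z":0,"rx":-0.2,"ry":0,"rz":0,"fingers":5},{"x":80,"y":2,"z":20,"rx":-0.2,"ry":0,"rz":0,"fingers":5},{"x":118.5,"y":2,"z":50,"rx":-0.2,"ry":0,"rz":0,"fingers":5},{"x":118.5,"y":2,"z":70,"rx":-0.2,"ry":0,"rz":0,"fingers":5},{"x":118.5,"y":2,"z":83,"rx":-0.2,"ry":0,"rz":0,"fingers":5},{"x":118.5,"y":2,"z":83,"rx":-0.2,"ry":0,"rz":0,"fingers":5},{"x":118.5,"y":2,"z":83,"rx":-0.2,"ry":0,"rz":0,"fingers":5}]'

```text
time: 6.15
tool_pos: [0.5994, -0.0972, 0.1349]
eef_rot: [[0.0, 0.867, 0.499], [1.0, -0.001, 0.0], [0.0, 0.499, -0.867]]
wrist_force: [0.3, -0.1, -1.8]
grip_width: 0.0079
grip_force: 59.0
```

```bash
python3 - <<'E'
from h import *
rel(WS);go(WS+.010*X-.003*Y+.0345*n,0,-30)
E
```

```text
t 6.15 tcp X,Y,n mm [ 9.6 -2.2 55.6] F XYn [-0.6 -0.1 -1.7] w 7.9 59.0
xyz [-0.8  0.4 21.1] r [-0.09 -0.02 -0.03]
```

Emit:
step_arm --targets '[{"x":-0.8,"y":0.4,"z":6,"rx":-0.1,"ry":0,"rz":0,"fingers":5},{"x":-0.8,"y":0.4,"z":11,"rx":-0.1,"ry":0,"rz":0,"fingers":5},{"x":-0.8,"y":0.4,"z":16,"rx":-0.1,"ry":0,"rz":0,"fingers":5},{"x":-0.8,"y":0.4,"z":19,"rx":-0.1,"ry":0,"rz":0,"fingers":5},{"x":-0.8,"y":0.4,"z":20.5,"rx":-0.1,"ry":0,"rz":0,"fingers":5},{"x":-0.8,"y":0.4,"z":20.5,"rx":-0.1,"ry":0,"rz":0,"fingers":5}]'

```text
time: 6.75
tool_pos: [0.6084, -0.0988, 0.1219]
eef_rot: [[0.002, 0.863, 0.505], [1.0, -0.004, 0.003], [0.005, 0.505, -0.863]]
wrist_force: [-39.6, 3.8, 50.4]
grip_width: 0.0078
grip_force: 66.5
```

```bash
python3 - <<'E'
from h import *
rel(WS)
E
```

```text
t 6.75 tcp X,Y,n mm [10.8 -3.8 39.9] F XYn [-9.1  3.8 63.4] w 7.8 66.5
```

Emit:
step_arm --targets '[{"x":0,"y":0,"z":-5,"rx":0,"ry":0,"rz":0,"fingers":5},{"x":0,"y":0,"z":-14,"rx":0,"ry":0,"rz":0,"fingers":5},{"x":0,"y":0,"z":-22,"rx":0,"ry":0,"rz":0,"fingers":5},{"x":0,"y":0,"z":-22,"rx":0,"ry":0,"rz":0,"fingers":5},{"x":0,"y":0,"z":-22,"rx":0,"ry":0,"rz":0,"fingers":5}]'

```text
time: 7.25
tool_pos: [0.5991, -0.0985, 0.1373]
eef_rot: [[0.002, 0.865, 0.502], [1.0, -0.002, 0.0], [0.001, 0.502, -0.865]]
wrist_force: [0.2, 1.0, -1.7]
grip_width: 0.0077
grip_force: 59.0
```

```bash
python3 - <<'E'
from h import *
import pickle
rel(WS);s=bot.state();im=get_image('wrist');pickle.dump(s,open('s3.pkl','wb'))
for y in(-.141,-.049):print(proj([.6134,y,.0915],s))
cv2.imwrite('pics/w3.png',im)
cv2.imwrite('pics/w3c.png',cv2.resize(im[80:290,180:460],(800,600),interpolation=cv2.INTER_CUBIC))
E
```

```text
t 7.25 tcp X,Y,n mm [10.5 -3.5 57.9] F XYn [-0.7  1.  -1.6] w 7.7 59.0
[303.23534835 273.72874767]
[300.95672246 142.22093808]
```

View pics/w3c.png

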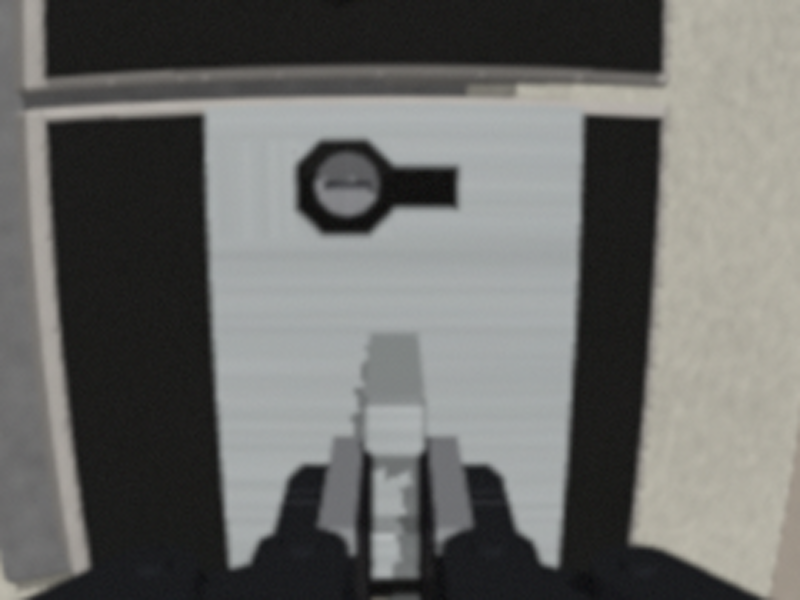

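The crop shows the +y screw head at crop (348,184) inside the octagon (297–395, 140–234; centre (346,187)), plate corners (205,113),(583,115).

```bash
python3 - <<'E'
from h import *
import pickle;s=pickle.load(open('s3.pkl','rb'));R=s['eef_rot'];t=np.array(s['tool_pos'])
def tl(u,v,z):
    return (R.T@(atplane('wrist',(180+u*.35,80+v*.35),t+R[:,2]*z,R[:,2],s)-t)*1000).round(1)
for z in(.0235,.0265,.0295):
    print(z,'key',tl(346,187,z),'corners',tl(205,113,z),tl(583,115,z),'slotend',tl(458,187,z),'oct L/R/T',tl(297,187,z),tl(395,187,z),tl(346,140,z),tl(346,234,z))
for zz in(.0445,.0465,.0485): print('screw tool',zz,tl(348,184,zz), 'L/R',tl(313,184,zz),tl(382,184,zz))
print((R.T@(WS+.046*Y+.011*n-t)*1000))
E
```

```text
0.0235 key [49.8 -9.4 23.5] corners [ 64.7 -36.7  23.5] [64.3 36.4 23.5] slotend [49.8 12.2 23.5] oct L/R/T [ 49.9 -18.9  23.5] [49.8  0.1 23.5] [58.9 -9.3 23.5] [40.6 -9.5 23.5]
0.0265 key [49.5 -9.5 26.5] corners [ 64.6 -37.3  26.5] [64.3 37.  26.5] slotend [49.5 12.4 26.5] oct L/R/T [ 49.6 -19.2  26.5] [49.5  0.1 26.5] [58.7 -9.5 26.5] [40.1 -9.6 26.5]
0.0295 key [49.2 -9.7 29.5] corners [ 64.6 -37.9  29.5] [64.2 37.7 29.5] slotend [49.2 12.6 29.5] oct L/R/T [ 49.3 -19.5  29.5] [49.2  0.1 29.5] [58.6 -9.6 29.5] [39.7 -9.8 29.5]
screw tool 0.0445 [ 48.3 -10.1  44.5] L/R [ 48.4 -17.7  44.5] [48.3 -2.7 44.5]
screw tool 0.0465 [ 48.1 -10.2  46.5] L/R [ 48.2 -17.9  46.5] [48.1 -2.7 46.5]
screw tool 0.0485 [ 47.9 -10.3  48.5] L/R [ 48.  -18.   48.5] [47.9 -2.8 48.5]
[ 49.48363938 -10.71214261  46.8329798 ]
```

```bash
python3 - <<'E'
from h import *
import pickle;s2=pickle.load(open('s2.pkl','rb'));s3=pickle.load(open('s3.pkl','rb'))
r=[ray('wrist',(310,5.2),s2),ray('wrist',(180+348*.35,80+184*.35),s3),ray('scene',(263.4,219.8)),ray('side',(363.3,185.9))]
def ls(r):
    A=0;b=0
    for o,d in r:
        d=d/np.linalg.norm(d);M=np.eye(3)-np.outer(d,d);A=A+M;b=b+M@o
    p=np.linalg.solve(A,b);return p.round(4),[round(float(np.linalg.norm(np.cross(p-o,d))/np.linalg.norm(d))*1000,2) for o,d in r],(np.array([X,Y,n])@(p-WS)*1000).round(1)
print(ls(r));print(ls(r[:2]));print(ls(r[2:]))
E
```

```text
(array([ 0.613 , -0.0493,  0.0924]), [0.35, 1.08, 1.7, 0.94], array([ 0.1, 45.7, 12. ]))
(array([ 0.6119, -0.05  ,  0.095 ]), [0.26, 0.26], array([ 0.4, 45. , 14.8]))
(array([ 0.6129, -0.0489,  0.092 ]), [1.29, 1.29], array([-0.1, 46.1, 11.7]))
```

Wrist-based triangulation puts the face about 4 mm higher, so the 39.9 mm stop was the plate reaching the rubber. Redo gently with a stop at about 39.

Emit:
step_arm --targets '[{"x":-0.7,"y":-0.4,"z":6,"rx":-0.2,"ry":0,"rz":0.1,"fingers":5},{"x":-0.7,"y":-0.4,"z":11,"rx":-0.2,"ry":0,"rz":0.1,"fingers":5},{"x":-0.7,"y":-0.4,"z":15,"rx":-0.2,"ry":0,"rz":0.1,"fingers":5},{"x":-0.7,"y":-0.4,"z":17,"rx":-0.2,"ry":0,"rz":0.1,"fingers":5},{"x":-0.7,"y":-0.4,"z":17,"rx":-0.2,"ry":0,"rz":0.1,"fingers":5}]'

```text
time: 7.8
tool_pos: [0.6064, -0.099, 0.1212]
eef_rot: [[0.004, 0.864, 0.503], [1.0, -0.005, 0.001], [0.003, 0.503, -0.864]]
wrist_force: [-3.3, 1.1, 1.3]
grip_width: 0.0076
grip_force: 59.4
```

```bash
python3 - <<'E'
from h import *
rel(WS);s=bot.state();print(s['torque'])
E
```

```text
t 7.8 tcp X,Y,n mm [ 8.8 -4.  40.2] F XYn [-2.2  1.1  2.8] w 7.6 59.4
[0.10175337 0.85372837 0.00493403]
```

Emit:
step_arm --targets '[{"x":0,"y":0,"z":0.7,"rx":0,"ry":0,"rz":0,"fingers":5},{"x":0,"y":0,"z":0.7,"rx":0,"ry":0,"rz":0,"fingers":30},{"x":0,"y":0,"z":0.7,"rx":0,"ry":0,"rz":0,"fingers":30},{"x":0,"y":0,"z":0.7,"rx":0,"ry":0,"rz":0,"fingers":30},{"x":0,"y":0,"z":0.7,"rx":0,"ry":0,"rz":0,"fingers":30}]'

```text
time: 8.3
tool_pos: [0.6073, -0.0991, 0.1209]
eef_rot: [[0.004, 0.864, 0.504], [1.0, -0.004, -0.0], [0.002, 0.504, -0.864]]
wrist_force: [-0.1, -0.1, -0.5]
grip_width: 0.0301
grip_force: 0.0
```

```bash
python3 - <<'E'
from h import *
import pickle
rel(WS);s=bot.state();im=get_image('wrist');pickle.dump(s,open('s4.pkl','wb'))
cv2.imwrite('pics/w4.png',im)
cv2.imwrite('pics/w4c.png',cv2.resize(im[100:310,180:460],(800,600),interpolation=cv2.INTER_CUBIC))
E
```

```text
t 8.3 tcp X,Y,n mm [ 9.4 -4.1 39.5] F XYn [-0.4 -0.1 -0.4] w 30.1 0.0
```

View pics/w4c.png

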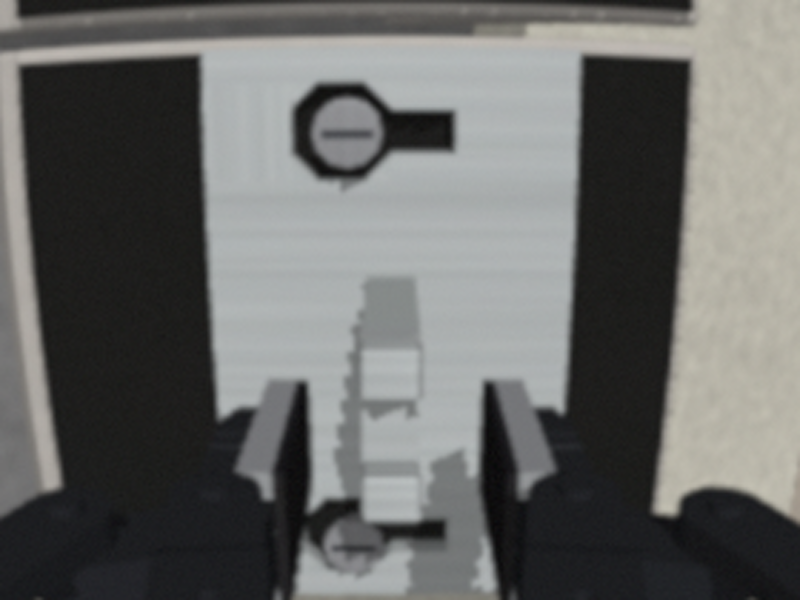

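Both screw heads sit in the wide parts (crop (348,133) and (352,540)), and the fingers are clear of the rib. Now push down-slope with the upper finger.

Emit:
step_arm --targets '[{"x":3,"y":0,"z":3,"rx":0,"ry":0,"rz":0.2,"fingers":30},{"x":3,"y":-5,"z":4,"rx":0,"ry":0,"rz":0.2,"fingers":30},{"x":3,"y":-9,"z":4,"rx":0,"ry":0,"rz":0.2,"fingers":30},{"x":3,"y":-12,"z":4,"rx":0,"ry":0,"rz":0.2,"fingers":30},{"x":3,"y":-15,"z":4,"rx":0,"ry":0,"rz":0.2,"fingers":30},{"x":3,"y":-18,"z":4,"rx":0,"ry":0,"rz":0.2,"fingers":30},{"x":3,"y":-21,"z":4,"rx":0,"ry":0,"rz":0.2,"fingers":30},{"x":3,"y":-24,"z":4,"rx":0,"ry":0,"rz":0.2,"fingers":30},{"x":3,"y":-26,"z":4,"rx":0,"ry":0,"rz":0.2,"fingers":30},{"x":3,"y":-26,"z":4,"rx":0,"ry":0,"rz":0.2,"fingers":30}]'

```text
time: 9.35
tool_pos: [0.5875, -0.0967, 0.1079]
eef_rot: [[0.006, 0.867, 0.498], [1.0, -0.008, 0.001], [0.005, 0.498, -0.867]]
wrist_force: [-0.3, -0.3, 0.7]
grip_width: 0.0301
grip_force: 0.0
```

```bash
python3 - <<'E'
from h import *
rel(WS)
E
```

```text
t 9.35 tcp X,Y,n mm [-14.3  -1.7  38.2] F XYn [ 0.1 -0.3  0.8] w 30.1 0.0
```

Emit:
step_arm --targets '[{"x":0,"y":-1.5,"z":0,"rx":0,"ry":0,"rz":0.2,"fingers":30},{"x":0,"y":-3,"z":0,"rx":0,"ry":0,"rz":0.2,"fingers":30},{"x":0,"y":-4.5,"z":0,"rx":0,"ry":0,"rz":0.2,"fingers":30},{"x":0,"y":-5.5,"z":0,"rx":0,"ry":0,"rz":0.2,"fingers":30},{"x":0,"y":-5.5,"z":0,"rx":0,"ry":0,"rz":0.2,"fingers":30}]'

```text
time: 9.85
tool_pos: [0.5832, -0.0969, 0.1069]
eef_rot: [[0.009, 0.869, 0.495], [1.0, -0.011, 0.002], [0.008, 0.495, -0.869]]
wrist_force: [-0.6, -0.1, 0.1]
grip_width: 0.0296
grip_force: 0.0
```

```bash
python3 - <<'E'
from h import *
rel(WS)
E
```

```text
t 9.85 tcp X,Y,n mm [-18.4  -1.9  39.4] F XYn [-0.4 -0.1  0.3] w 29.6 0.0
```

Emit:
step_arm --targets '[{"x":0,"y":-1,"z":1,"rx":0,"ry":0,"rz":0,"fingers":30},{"x":0,"y":-2,"z":2,"rx":0,"ry":0,"rz":0,"fingers":30},{"x":0,"y":-3,"z":2,"rx":0,"ry":0,"rz":0,"fingers":30},{"x":0,"y":-3,"z":2,"rx":0,"ry":0,"rz":0,"fingers":30}]'

```text
time: 10.25
tool_pos: [0.5824, -0.0972, 0.1054]
eef_rot: [[0.008, 0.87, 0.493], [1.0, -0.011, 0.003], [0.008, 0.493, -0.87]]
wrist_force: [1.0, 0.4, 0.7]
grip_width: 0.0299
grip_force: 0.5
```

```bash
python3 - <<'E'
from h import *
import pickle
rel(WS);s=bot.state();print(s['torque'],s['q']);im=get_image('wrist');pickle.dump(s,open('s5.pkl','wb'))
cv2.imwrite('pics/w5c.png',cv2.resize(im[100:310,180:460],(800,600),interpolation=cv2.INTER_CUBIC))
E
```

```text
t 10.25 tcp X,Y,n mm [-19.9  -2.2  38.5] F XYn [1.2 0.4 0.1] w 29.9 0.5
[-0.01199475  0.27469113  0.04550265] [-0.09111357  0.3497886   0.30388324  2.26132944 -1.40805113  0.19111997
  1.51377371]
```

View pics/w5c.png

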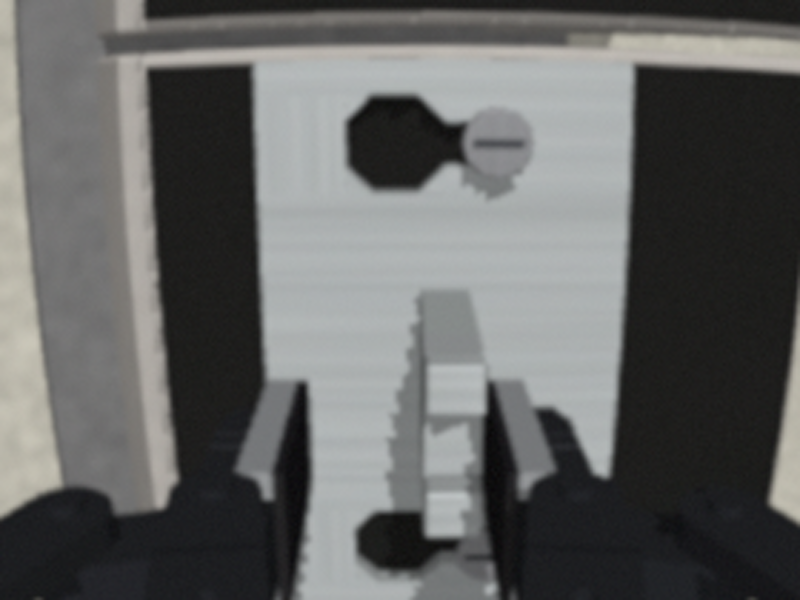

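The crop shows both heads now over the slots: +y head centre (498,142), octagon centre (397,142). Slide is nearly complete. Joints 5 and 6 are at their range ends, so I must untilt before any more pushing.

```bash
python3 - <<'E'
from h import *
import pickle;s=pickle.load(open('s5.pkl','rb'));R=s['eef_rot'];t=np.array(s['tool_pos'])
m=np.array([0,0,1.])
N=R.T@n;XX=R.T@X
def tl(u,v,h): # height h above underside/face; face at n=+5.6
    return np.array([X,Y])@(atplane('wrist',(180+u*.35,100+v*.35),WS+n*(h+.0052),n,s)-WS)*1000
for d in(0,):
  print('oct',tl(397,142,.005),tl(346,142,.005),tl(448,142,.005),'head',tl(498,142,.011),tl(463,142,.011),tl(533,142,.011),'plate',tl(253,63,.005),tl(634,64,.005))
print('pose for tilt 15 about fingertip')
tip=t+R[:,2]*.015
Rn=pose(0,-15);go(tip-Rn[:,2]*.015+X*.003,0,-15)
E
```

```text
oct [-19.18543508  44.756275  ] [-29.3175598   44.88347072] [-9.05791923 44.6888586 ] head [ 0.27429568 45.34959664] [-6.48635199 45.34936887] [ 7.09259205 45.37721754] plate [-47.51807831  61.13578177] [28.50775616 60.82104096]
pose for tilt 15 about fingertip
xyz [0.1 6.8 0.4] r [14.52 -0.26 -0.61]
```

Emit:
step_arm --targets '[{"x":0,"y":4,"z":0,"rx":4,"ry":0,"rz":-0.3,"fingers":30},{"x":0,"y":7,"z":0,"rx":10,"ry":0,"rz":-0.6,"fingers":30},{"x":0,"y":7,"z":0,"rx":14.5,"ry":0,"rz":-0.6,"fingers":30},{"x":0,"y":7,"z":0,"rx":14.5,"ry":0,"rz":-0.6,"fingers":30},{"x":0,"y":7,"z":0,"rx":14.5,"ry":0,"rz":-0.6,"fingers":30}]'

```text
time: 10.8
tool_pos: [0.5905, -0.0968, 0.1094]
eef_rot: [[-0.004, 0.966, 0.26], [1.0, 0.004, 0.003], [0.001, 0.26, -0.966]]
wrist_force: [-0.3, 1.0, -0.6]
grip_width: 0.0301
grip_force: 0.0
```

```bash
python3 - <<'E'
from h import *
rel(WS);s=bot.state();print(s['q'],s['eef_rot']); tip=s['tool_pos']+s['eef_rot'][:,2]*.022;print((np.array([X,n])@(tip-WS)*1000))
E
```

```text
t 10.8 tcp X,Y,n mm [-10.8  -1.8  37.9] F XYn [-0.5  1.  -0.4] w 30.1 0.0
[-0.4251343   0.47713829  0.69939848  2.04470445 -0.69869605  0.55925967
  0.75204692] [[-0.00437623  0.96551753  0.26030127]
 [ 0.99998937  0.00384771  0.00253994]
 [ 0.00145079  0.26030962 -0.9655241 ]]
[-16.50412412  16.67968932]
```

Emit:
step_arm --targets '[{"x":0,"y":-2,"z":0.5,"rx":0,"ry":0,"rz":0,"fingers":30},{"x":0,"y":-3,"z":0.8,"rx":0,"ry":0,"rz":0,"fingers":30},{"x":0,"y":-4,"z":1,"rx":0,"ry":0,"rz":0,"fingers":30},{"x":0,"y":-4.5,"z":1.2,"rx":0,"ry":0,"rz":0,"fingers":30},{"x":0,"y":-4.5,"z":1.2,"rx":0,"ry":0,"rz":0,"fingers":30}]'

```text
time: 11.3
tool_pos: [0.5838, -0.0975, 0.1063]
eef_rot: [[-0.0, 0.966, 0.259], [1.0, -0.001, 0.005], [0.005, 0.259, -0.966]]
wrist_force: [-0.4, -0.3, 0.0]
grip_width: 0.0298
grip_force: 0.0
```

```bash
python3 - <<'E'
from h import *
rel(WS)
E
```

```text
t 11.3 tcp X,Y,n mm [-18.2  -2.5  38.7] F XYn [-0.3 -0.3  0.2] w 29.8 0.0
```

```bash
cat >> h.py <<'E'
def prof(seat,Yv,h,xs,im,st):
    g=cv2.GaussianBlur(cv2.cvtColor(im,cv2.COLOR_BGR2GRAY),(0,0),.6).astype(np.float32)
    P=np.array([proj(seat+X*x/1000+Y*Yv/1000+n*h/1000,st) for x in xs],np.float32)
    return cv2.remap(g,P[:,:1],P[:,1:],cv2.INTER_LINEAR)[:,0]
def edges(seat,Yv,h,xs,im,st,th):
    p=prof(seat,Yv,h,xs,im,st);i=np.where((p[:-1]-th)*(p[1:]-th)<0)[0]
    return [(round(float(xs[k]+(th-p[k])/(p[k+1]-p[k])*(xs[1]-xs[0])),1),'+' if p[k+1]>p[k] else '-') for k in i]
E
python3 - <<'E'
from h import *
import pickle
rel(WS);s=bot.state();im=get_image('wrist');pickle.dump(s,open('s6.pkl','wb'));cv2.imwrite('pics/w6.png',im)
xs=np.arange(-75,70,.5)
for y in(35,25): print('plate',y,edges(WS,y,10.2,xs,im,s,90))
print('hole',edges(WS,45,10.2,xs,im,s,90)); print('head',edges(WS,45.4,16.2,xs,im,s,90))
print('rubber/face',edges(WS,62.5,5.2,xs,im,s,90))
print(prof(WS,45,10.2,np.arange(-60,60,4),im,s).astype(int))
E
```

```text
t 11.3 tcp X,Y,n mm [-18.2  -2.5  38.7] F XYn [-0.3 -0.3  0.2] w 29.8 0.0
plate 35 [(-68.5, '-'), (-48.1, '+'), (28.4, '-')]
plate 25 [(-68.6, '-'), (-48.1, '+'), (28.4, '-')]
hole [(-68.5, '-'), (-48.0, '+'), (-28.8, '-'), (-7.3, '+'), (-4.3, '-'), (-0.2, '+'), (1.0, '-'), (3.3, '+'), (28.4, '-')]
head [(-65.4, '-'), (-45.6, '+'), (-27.1, '-'), (-6.4, '+'), (-3.9, '-'), (4.4, '+'), (28.1, '-'), (68.4, '+')]
rubber/face []
[ 28  27  27  88 167 172 168 170  55  27  27  27  27  53  88  90 100 173
 174 174 175 175 124  27  27  27  28  28  27  27]
```

Emit:
step_arm --targets '[{"x":0,"y":-1,"z":0.3,"rx":0,"ry":0,"rz":0,"fingers":30},{"x":0,"y":-2,"z":0.5,"rx":0,"ry":0,"rz":0,"fingers":30},{"x":0,"y":-2,"z":0.5,"rx":0,"ry":0,"rz":0,"fingers":30}]'

```text
time: 11.65
tool_pos: [0.5823, -0.0971, 0.1053]
eef_rot: [[-0.001, 0.966, 0.259], [1.0, 0.0, 0.005], [0.004, 0.259, -0.966]]
wrist_force: [0.3, 0.4, 0.4]
grip_width: 0.0302
grip_force: 0.0
```

```bash
python3 - <<'E'
from h import *
rel(WS);s=bot.state();im=get_image('wrist')
xs=np.arange(-75,70,.5)
for y in(35,25): print('plate',y,edges(WS,y,10.2,xs,im,s,90))
print('head',edges(WS,45.4,16.2,xs,im,s,90))
E
```

```text
t 11.65 tcp X,Y,n mm [-20.   -2.1  38.5] F XYn [0.5 0.4 0.2] w 30.2 0.0
plate 35 [(-68.6, '-'), (-48.1, '+'), (28.5, '-')]
plate 25 [(-68.7, '-'), (-48.1, '+'), (28.4, '-')]
head [(-65.5, '-'), (-45.7, '+'), (-27.1, '-'), (-6.4, '+'), (-4.0, '-'), (4.5, '+'), (28.1, '-'), (68.3, '+')]
```

Emit:
step_arm --targets '[{"x":0,"y":-1,"z":0.3,"rx":0,"ry":0,"rz":0,"fingers":30},{"x":0,"y":-2,"z":0.5,"rx":0,"ry":0,"rz":0,"fingers":30},{"x":0,"y":-2,"z":0.5,"rx":0,"ry":0,"rz":0,"fingers":30}]'

```text
time: 12.0
tool_pos: [0.5815, -0.0972, 0.1049]
eef_rot: [[-0.002, 0.965, 0.261], [1.0, 0.0, 0.004], [0.004, 0.261, -0.965]]
wrist_force: [2.7, 0.9, 1.2]
grip_width: 0.0304
grip_force: 1.0
```

```bash
python3 - <<'E'
from h import *
rel(WS)
E
```

```text
t 12.0 tcp X,Y,n mm [-21.   -2.2  38.5] F XYn [ 3.   0.9 -0.3] w 30.4 1.0
```

Contact at 3 N; firm push another 1.5 mm.

Emit:
step_arm --targets '[{"x":0,"y":-1,"z":0.3,"rx":0,"ry":0,"rz":0,"fingers":30},{"x":0,"y":-2,"z":0.5,"rx":0,"ry":0,"rz":0,"fingers":30},{"x":0,"y":-2,"z":0.5,"rx":0,"ry":0,"rz":0,"fingers":30}]'

```text
time: 12.3
tool_pos: [0.5809, -0.0972, 0.1047]
eef_rot: [[-0.002, 0.965, 0.263], [1.0, 0.001, 0.004], [0.004, 0.263, -0.965]]
wrist_force: [5.6, 1.0, 5.1]
grip_width: 0.0299
grip_force: 3.4
```

```bash
python3 - <<'E'
from h import *
rel(WS);s=bot.state();im=get_image('wrist')
xs=np.arange(-75,70,.5)
for y in(35,25): print('plate',y,edges(WS,y,10.2,xs,im,s,90))
print('head',edges(WS,45.4,16.2,xs,im,s,90))
E
```

```text
t 12.3 tcp X,Y,n mm [-21.5  -2.2  38.7] F XYn [7.4 1.  1.6] w 29.9 3.4
plate 35 [(-68.8, '-'), (-48.2, '+'), (28.4, '-')]
plate 25 [(-68.8, '-'), (-48.2, '+'), (28.3, '-')]
head [(-65.7, '-'), (-45.9, '+'), (-27.3, '-'), (-6.4, '+'), (-3.9, '-'), (4.3, '+'), (27.9, '-'), (68.2, '+')]
```

Locked home: 7 N with no further motion. Retreat and go to the narrow rest.

Emit:
step_arm --targets '[{"x":0,"y":8,"z":0,"rx":0,"ry":0,"rz":0,"fingers":30},{"x":0,"y":11,"z":-5,"rx":0,"ry":0,"rz":0,"fingers":35},{"x":0,"y":11,"z":-50,"rx":0,"ry":0,"rz":0,"fingers":50},{"x":0,"y":11,"z":-95,"rx":0,"ry":0,"rz":0,"fingers":50},{"x":0,"y":11,"z":-130,"rx":0,"ry":0,"rz":0,"fingers":50},{"x":0,"y":11,"z":-130,"rx":0,"ry":0,"rz":0,"fingers":50}]'

```text
time: 12.95
tool_pos: [0.5565, -0.099, 0.2355]
eef_rot: [[-0.0, 0.965, 0.264], [1.0, -0.001, 0.005], [0.005, 0.264, -0.965]]
wrist_force: [0.7, 0.5, -0.0]
grip_width: 0.05
grip_force: 0.0
```

```bash
python3 - <<'E'
from h import *
rel(WS);print(bot.state()['tool_pos']);go([.5,.15,.25],-24,-5);go([.4765,.335,.2],-47)
E
```

```text
t 12.95 tcp X,Y,n mm [ 22.7  -4.  164.2] F XYn [ 0.6  0.5 -0.4] w 50.0 0.0
[ 0.55646625 -0.09903279  0.23552461]
xyz [249.1 -51.  -27.6] r [10.07 -4.53 23.61]
xyz [433.8 -87.1  15.4] r [14.29 -6.55 46.68]
```

Emit:
step_arm --targets '[{"x":50,"y":-10,"z":-10,"rx":2,"ry":-1,"rz":5,"fingers":50},{"x":100,"y":-20,"z":-20,"rx":4,"ry":-2,"rz":10,"fingers":50},{"x":150,"y":-30,"z":-28,"rx":6,"ry":-3,"rz":15,"fingers":50},{"x":200,"y":-40,"z":-28,"rx":8,"ry":-4,"rz":20,"fingers":50},{"x":249,"y":-51,"z":-28,"rx":10,"ry":-4.5,"rz":24,"fingers":50},{"x":300,"y":-61,"z":-16,"rx":11,"ry":-5,"rz":29,"fingers":50},{"x":345,"y":-70,"z":-5,"rx":12,"ry":-5.5,"rz":35,"fingers":50},{"x":390,"y":-79,"z":5,"rx":13,"ry":-6,"rz":41,"fingers":50},{"x":434,"y":-87,"z":15,"rx":14.3,"ry":-6.5,"rz":46.7,"fingers":50},{"x":434,"y":-87,"z":15,"rx":14.3,"ry":-6.5,"rz":46.7,"fingers":50},{"x":434,"y":-87,"z":15,"rx":14.3,"ry":-6.5,"rz":46.7,"fingers":50},{"x":434,"y":-87,"z":15,"rx":14.3,"ry":-6.5,"rz":46.7,"fingers":50},{"x":434,"y":-87,"z":15,"rx":14.3,"ry":-6.5,"rz":46.7,"fingers":50},{"x":434,"y":-87,"z":15,"rx":14.3,"ry":-6.5,"rz":46.7,"fingers":50}]'

```text
time: 14.35
tool_pos: [0.4757, 0.3343, 0.1972]
eef_rot: [[0.732, 0.681, -0.004], [0.681, -0.732, 0.0], [-0.003, -0.003, -1.0]]
wrist_force: [0.4, 1.0, 0.2]
grip_width: 0.0503
grip_force: 0.0
```

```bash
python3 - <<'E'
from h import *
import pickle
s=bot.state();print(s['time'],s['tool_pos'],s['eef_rot'],s['q'],abs(s['qvel']).max())
im=get_image('wrist');cv2.imwrite('pics/w7.png',im);pickle.dump(s,open('s7.pkl','wb'))
hsv=cv2.cvtColor(im,cv2.COLOR_BGR2HSV)
# plate: bluish grey
b=im.astype(int);m=((b[:,:,0]-b[:,:,2])>2).astype(np.uint8)*255
m=cv2.morphologyEx(m,cv2.MORPH_CLOSE,np.ones((9,9)))
nn,l,st,c=cv2.connectedComponentsWithStats(m)
for i in range(1,nn):
    if st[i,4]>600: print(st[i],c[i].round(1),cv2.minAreaRect(np.argwhere(l==i)[:,::-1].astype(np.float32)))
print(proj([.4765,.335,.005],s))
E
```

```text
14.35 [0.47571612 0.33431454 0.19717591] [[ 7.32470738e-01  6.80786332e-01 -4.07292273e-03]
 [ 6.80792564e-01 -7.32476241e-01  2.01046401e-04]
 [-2.84644949e-03 -2.92007611e-03 -9.99991685e-01]] [-1.36632544  0.54405645  0.96523443  1.78941348 -0.50539524  1.08181899
 -1.04183556] 0.0071245737349095685
[ 285  133   67   86 4732] [318.7 176. ] ((318.0, 175.5), (85.0, 66.0), 90.0)
[  0 186  37  54 769] [ 15.2 211.4] ((18.0, 212.5), (36.0, 53.0), 0.0)
[   61   237   574   163 48391] [329.9 343. ] ((347.49993896484375, 318.0), (572.9998779296875, 161.99996948242188), 0.0)
[609 361  31  39 847] [627.1 384. ] ((624.0, 380.0), (38.0, 30.0), 90.0)
[318.28403313 173.61455   ]
```

```bash
python3 - <<'E'
from h import *
import pickle
s=pickle.load(open('s7.pkl','rb'));im=cv2.imread('pics/w7.png').astype(int)
m=cv2.GaussianBlur((im[:,:,0]-im[:,:,2]).astype(np.float32),(0,0),1)
w=lambda u,v:atz('wrist',(u,v),.005,s)[:2]
def cross(p,th=3):
    i=np.where(p>th)[0];a,b=i[0],i[-1];return a-(p[a]-th)/(p[a]-p[a-1]),b+(p[b]-th)/(p[b]-p[b+1])
L=[];Rr=[];T=[];B=[]
for v in range(140,212,4):
    a,b=cross(m[v,270:365]);L.append(w(270+a,v));Rr.append(w(270+b,v))
for u in range(290,348,4):
    a,b=cross(m[120:228,u]);T.append(w(u,120+a));B.append(w(u,120+b))
def fit(P):
    return cv2.fitLine(np.array(P,np.float32),cv2.DIST_HUBER,0,.01,.01).ravel()
for nm,P in zip('LRTB',(L,Rr,T,B)):
    f=fit(P);print(nm,np.degrees(np.arctan2(f[1],f[0])).round(2),np.median(P,0).round(4))
mid=lambda a,b:(fit(a)[2:]+fit(b)[2:])/2
c1=mid(L,Rr);c2=mid(T,B)
ax=np.array([s['eef_rot'][0,1],s['eef_rot'][1,1]]);ay=np.array([s['eef_rot'][0,0],s['eef_rot'][1,0]])
print('w',(fit(Rr)[2:]-fit(L)[2:])@ax,'h',(fit(T)[2:]-fit(B)[2:])@ay)
c=ax*(c1@ax)/(ax@ax)+ay*(c2@ay)/(ay@ay);print(c)
go([*c,.033],-47)
E
```

```text
L 43.04 [0.4527 0.3601]
R 16.55 [0.489  0.3245]
T -47.89 [0.5079 0.3646]
B -51.68 [0.4457 0.3043]
w 0.06010775291522981 h 0.09125527697918678
[0.47154864 0.33656847]
xyz [ -1.3  -3.6 164.2] r [-0.18  0.15 -0.08]
```

```bash
python3 - <<'E'
from h import *
import pickle
s=pickle.load(open('s7.pkl','rb'));im=cv2.imread('pics/w7.png').astype(int)
w=lambda u,v:atz('wrist',(u,v),.005,s)[:2]
P=[w(284.5,132.5),w(351.5,132.5),w(351.5,218.5),w(284.5,218.5)];print(np.mean(P,0),np.linalg.norm(P[1]-P[0]),np.linalg.norm(P[1]-P[2]))
d=im[:,:,0]-im[:,:,2]
for v in (145,160,200,210): print(v,d[v,278:360:2].tolist())
for u in (295,340): print(u,d[124:228:2,u].tolist())
E
```

```text
[0.47375121 0.33288736] 0.07315140021558769 0.09898776818157777
145 [-11, -11, -10, -1, 2, 3, 3, 3, 4, 3, 3, -1, -8, -8, -10, -12, -11, -11, -12, -10, -9, -6, -5, -4, -4, -3, 1, 3, 3, 4, 3, 3, 2, 3, 3, 4, 3, -1, -6, -10, -12]
160 [-12, -11, -10, -2, 4, 4, 3, 2, 3, 3, 5, 3, 4, 3, 2, 3, 4, 5, 3, 3, 3, 5, 2, 2, 3, 4, 4, 4, 4, 3, 3, 3, 3, 2, 4, 3, 4, -2, -7, -11, -12]
200 [-11, -12, -11, -4, 4, 4, 3, 3, 3, 3, 3, -2, -8, -9, -11, -12, -11, -3, 2, 2, 2, 3, 2, 0, 0, 1, 2, 3, 4, 2, 3, 2, 3, 1, 2, 2, -3, -8, -8, -8, -7]
210 [-12, -11, -10, -4, 3, 3, 3, 3, 3, 3, 4, 3, -1, -7, -9, -9, -9, -8, -3, 4, 4, 4, 4, 4, 3, 3, 3, 3, 3, 3, 2, 3, 3, 3, 2, 3, -4, -9, -11, -12, -10]
295 [-13, -13, -11, -11, -3, 3, 3, 3, 2, 4, 3, 3, 3, 3, 3, 2, 3, 4, 3, 4, 4, 5, 3, 3, 2, 4, 4, 4, 4, 4, 3, 3, 3, 4, 2, 3, 4, 4, 3, 3, 4, 2, 3, 3, 3, 3, 2, 0, -10, -11, -11, -11]
340 [-11, -11, -12, -11, -7, 4, 4, 4, 3, 3, 2, 3, 3, 3, 3, 2, 4, 5, 3, 3, 3, 2, 3, 2, 2, 1, 2, 3, 2, 2, 2, 2, 3, 3, 3, 2, 3, 2, 2, 3, 3, 4, 3, 3, 3, 3, 3, 2, -7, -11, -11, -11]
```

Threshold −4 is the right one; refit.

```bash
python3 - <<'E'
from h import *
import pickle
s=pickle.load(open('s7.pkl','rb'));im=cv2.imread('pics/w7.png').astype(int)
m=cv2.GaussianBlur((im[:,:,0]-im[:,:,2]).astype(np.float32),(0,0),.7)
w=lambda u,v:atz('wrist',(u,v),.005,s)[:2]
def cross(p,th=-4):
    i=np.where(p>th)[0];a,b=i[0],i[-1];return a-(p[a]-th)/(p[a]-p[a-1]),b+(p[b]-th)/(p[b]-p[b+1])
L=[];Rr=[];T=[];B=[]
for v in range(137,215,2):
    a,b=cross(m[v,270:365]);L.append(w(270+a,v));Rr.append(w(270+b,v))
for u in range(289,348,2):
    a,b=cross(m[122:228,u]);T.append(w(u,122+a));B.append(w(u,122+b))
fit=lambda P:cv2.fitLine(np.array(P,np.float32),cv2.DIST_HUBER,0,.001,.001).ravel()
for nm,P in zip('LRTB',(L,Rr,T,B)):
    f=fit(P);print(nm,np.degrees(np.arctan(f[1]/f[0])).round(2))
ax=s['eef_rot'][:2,1];ay=s['eef_rot'][:2,0]
q=lambda P:fit(P)[2:]
print('w',(q(Rr)-q(L))@ax,'h',(q(T)-q(B))@ay)
c=ax*((q(L)+q(Rr))/2@ax)+ay*((q(T)+q(B))/2@ay);print(c)
# keyhole wide parts: tool-frame expected
a=np.radians(-46.7)
for y in(32,-32):
    k=c+np.array([np.cos(a),np.sin(a)])*-.01+np.array([-np.sin(a),np.cos(a)])*y/1000;print('key px',proj([*k,.005],s))
go([*c,.033],-46.7)
E
```

```text
L 42.02
R 41.69
T -48.13
B -48.25
w 0.07641864621781234 h 0.09967881597261719
[0.47333319 0.33294808]
key px [308.38240979 148.43629026]
key px [309.13199675 204.39811723]
xyz [ -2.5   0.2 164.2] r [-0.18  0.15 -0.38]
```

Emit:
step_arm --targets '[{"x":-2.5,"y":0.2,"z":45,"rx":-0.1,"ry":0.1,"rz":1,"fingers":50},{"x":-2.5,"y":0.2,"z":90,"rx":-0.1,"ry":0.1,"rz":1,"fingers":50},{"x":-2.5,"y":0.2,"z":125,"rx":-0.1,"ry":0.1,"rz":1,"fingers":50},{"x":-2.5,"y":0.2,"z":150,"rx":-0.1,"ry":0.1,"rz":1,"fingers":45},{"x":-2.5,"y":0.2,"z":160,"rx":-0.1,"ry":0.1,"rz":1,"fingers":40},{"x":-2.5,"y":0.2,"z":163,"rx":-0.1,"ry":0.1,"rz":1,"fingers":35},{"x":-2.5,"y":0.2,"z":163,"rx":-0.1,"ry":0.1,"rz":1,"fingers":35},{"x":-2.5,"y":0.2,"z":163,"rx":-0.1,"ry":0.1,"rz":1,"fingers":5},{"x":-2.5,"y":0.2,"z":163,"rx":-0.1,"ry":0.1,"rz":1,"fingers":5},{"x":-2.5,"y":0.2,"z":163,"rx":-0.1,"ry":0.1,"rz":1,"fingers":5},{"x":-2.5,"y":0.2,"z":163,"rx":-0.1,"ry":0.1,"rz":1,"fingers":5},{"x":-2.5,"y":0.2,"z":163,"rx":-0.1,"ry":0.1,"rz":1,"fingers":5}]'

```text
time: 15.6
tool_pos: [0.4737, 0.3351, 0.0351]
eef_rot: [[0.742, 0.67, -0.0], [0.67, -0.742, 0.002], [0.001, -0.001, -1.0]]
wrist_force: [-0.4, -0.7, 6.9]
grip_width: 0.0079
grip_force: 59.2
```

```bash
python3 - <<'E'
from h import *
rel(NS);s=bot.state();print(s['tool_pos'],s['eef_rot'].round(4).tolist(),s['wrist_force'])
print((s['eef_rot'].T@(np.array([.4733,.3329,.0275])-s['tool_pos'])*1000).round(1))
go([.4733,.3329,.22],-48);go([.5,.2,.25],-25,-15);go(NS+.010*X+.14*n+.12*Y,0,-30)
E
```

```text
t 15.6 tcp X,Y,n mm [-149.2  296.1   32. ] F XYn [ 3.1 -0.7  6.2] w 7.9 59.2
[0.47367395 0.33505374 0.03510204] [[0.7423, 0.67, -0.0001], [0.67, -0.7423, 0.0015], [0.001, -0.0012, -1.0]] [-0.42234571 -0.73361026  6.85834761]
[-1.7  1.4  7.6]
xyz [  -1.5    1.1 -184.9] r [-0.07 -0.06  0.07]
xyz [ -70.7  117.6 -215.1] r [-14.86   2.93 -22.81]
xyz [ -55.5  186.7 -173.4] r [-28.26  12.46 -46.83]
```

```bash
python3 - <<'E'
from h import *
go([.5,.12,.26],-20,-15);go(NS+.010*X+.15*n-.10*Y,0,-30)
E
```

```text
xyz [-124.3  177.  -225.2] r [-14.75   3.58 -27.78]
xyz [-206.6  346.6 -182.4] r [-28.26  12.46 -46.83]
```

Emit:
step_arm --targets '[{"x":0,"y":0,"z":-30,"rx":0,"ry":0,"rz":0,"fingers":5},{"x":0,"y":0,"z":-75,"rx":0,"ry":0,"rz":0,"fingers":5},{"x":0,"y":0,"z":-120,"rx":0,"ry":0,"rz":0,"fingers":5},{"x":0,"y":0,"z":-165,"rx":0,"ry":0,"rz":0,"fingers":5},{"x":0,"y":0,"z":-205,"rx":0,"ry":0,"rz":0,"fingers":5},{"x":0,"y":0,"z":-205,"rx":0,"ry":0,"rz":0,"fingers":5}]'

```text
time: 16.2
tool_pos: [0.4763, 0.3357, 0.2446]
eef_rot: [[0.743, 0.67, 0.005], [0.67, -0.743, 0.007], [0.008, -0.001, -1.0]]
wrist_force: [1.2, -0.2, -0.5]
grip_width: 0.0076
grip_force: 59.0
```

```bash
python3 - <<'E'
from h import *
rel(NS);print(bot.state()['wrist_force'])
go([.5,.14,.26],-24,-15);go(NS+.010*X+.15*n-.10*Y,0,-30)
E
```

```text
t 16.2 tcp X,Y,n mm [-42.2 296.7 212.1] F XYn [ 0.8 -0.2 -1.1] w 7.6 59.0
[ 1.2175521  -0.24815682 -0.54472334]
xyz [-113.4  161.2  -16.6] r [-14.76   2.65 -23.87]
xyz [-209.3  345.7   25.5] r [-28.08  12.07 -46.94]
```

Emit:
step_arm --targets '[{"x":-28,"y":40,"z":-5,"rx":-4,"ry":0.7,"rz":-6,"fingers":5},{"x":-57,"y":80,"z":-10,"rx":-7.5,"ry":1.3,"rz":-12,"fingers":5},{"x":-85,"y":120,"z":-15,"rx":-11,"ry":2,"rz":-18,"fingers":5},{"x":-113,"y":161,"z":-17,"rx":-14.8,"ry":2.7,"rz":-24,"fingers":5},{"x":-133,"y":200,"z":-10,"rx":-17.5,"ry":4.5,"rz":-29,"fingers":5},{"x":-152,"y":236,"z":0,"rx":-20,"ry":6.5,"rz":-34,"fingers":5},{"x":-171,"y":272,"z":8,"rx":-23,"ry":8.5,"rz":-39,"fingers":5},{"x":-190,"y":310,"z":16,"rx":-25.5,"ry":10.5,"rz":-43,"fingers":5},{"x":-209,"y":346,"z":25,"rx":-28,"ry":12,"rz":-47,"fingers":5},{"x":-209,"y":346,"z":25,"rx":-28,"ry":12,"rz":-47,"fingers":5},{"x":-209,"y":346,"z":25,"rx":-28,"ry":12,"rz":-47,"fingers":5},{"x":-209,"y":346,"z":25,"rx":-28,"ry":12,"rz":-47,"fingers":5},{"x":-209,"y":346,"z":25,"rx":-28,"ry":12,"rz":-47,"fingers":5}]'

```text
time: 17.5
tool_pos: [0.5492, -0.0618, 0.2132]
eef_rot: [[-0.001, 0.871, 0.491], [1.0, 0.003, -0.005], [-0.006, 0.491, -0.871]]
wrist_force: [0.4, -0.2, -1.3]
grip_width: 0.0077
grip_force: 59.3
```

```bash
python3 - <<'E'
from h import *
import pickle
s=bot.state();rel(NS);print(s['eef_rot'].round(4).tolist(),s['q'],abs(s['qvel']).max())
im=get_image('wrist');cv2.imwrite('pics/w8.png',im);pickle.dump(s,open('s8.pkl','wb'))
for y in(-.032,.032):
    p=proj(NS+Y*y+n*.0148,s);print('pred screw',p)
    x0,y0=int(p[0])-25,max(int(p[1])-25,0);g=cv2.cvtColor(im,cv2.COLOR_BGR2GRAY)[y0:y0+50,x0:x0+50]
    nn,l,st,c=cv2.connectedComponentsWithStats((g>75).astype(np.uint8))
    print([(st[i].tolist(),(c[i]+[x0,y0]).round(1)) for i in range(1,nn) if st[i,4]>40])
# keyhole +y of plate in tool frame
R=s['eef_rot'];t=s['tool_pos'];K=camera_params('wrist')
for k in (np.array([30.3,-10,30.1]),):
    print('pred key',proj(t+R@k/1000,s))
E
python3 -c "
import cv2;im=cv2.imread('pics/w8.png');cv2.imwrite('pics/w8c.png',cv2.resize(im[0:300,120:520],(800,600),interpolation=cv2.INTER_CUBIC))"
```

```text
t 17.5 tcp X,Y,n mm [   5.2 -100.8  148.5] F XYn [-0.3 -0.2 -1.3] w 7.7 59.3
[[-0.0006, 0.871, 0.4913], [1.0, 0.0032, -0.0045], [-0.0055, 0.4913, -0.871]] [-1.58980653 -0.30503662  1.5618673   2.29046224  0.75015744  0.42190077
 -0.57190218] 0.008872977776802243
pred screw [313.93040615 111.66905309]
[([19, 19, 16, 15, 186], array([314.5, 112.3]))]
pred screw [314.18220824  42.17648426]
[([19, 19, 15, 15, 182], array([315. ,  42.9]))]
pred key [300.94372671 177.61936945]
```

Joints 2 and 3 have drifted to their range ends (redundancy drift), which stopped the arm short. I'll fit a kinematic model from logged states to find a safe route.

```bash
cat > kin.py <<'E'
import numpy as np,pickle
from scipy.optimize import least_squares
from scipy.spatial.transform import Rotation as Ro
rv=Ro.from_rotvec
W0=np.array([[0,0,-1],[0,1,0],[0,0,-1],[0,1,0],[0,0,-1],[0,1,0],[0,0,-1.]])
def fk(p,q):  # p: 7x3 link offsets, tool offset 3, tool rotvec 3 , axis tweaks fixed
    o=p[:21].reshape(7,3);R=np.eye(3);t=np.zeros(3)
    for i in range(7):
        t=t+R@o[i];R=R@rv(W0[i]*q[i]).as_matrix()
    return t+R@p[21:24],R@rv(p[24:27]).as_matrix()
def data():
    D=[pickle.load(open(f's{i}.pkl','rb')) for i in range(1,9)]
    D=[(np.array(d['q']),np.array(d['tool_pos']),np.array(d['eef_rot'])) for d in D]
    return D
if __name__=='__main__':
    D=data()
    p0=np.zeros(27);p0[2]=.2;p0[5]=.15;p0[11]=.35;p0[17]=.35;p0[23]=.2
    best=None
    for yaw in(0,np.pi/2,np.pi,-np.pi/2):
        p0[24:27]=[0,0,yaw]
        def f(p):
            r=[]
            for q,t,R in D:
                a,b=fk(p,q);r+=[*((a-t)*5),*(Ro.from_matrix(b.T@R).as_rotvec())]
            return np.r_[r,(p[:24]-0)*1e-4]
        s=least_squares(f,p0)
        if best is None or s.cost<best.cost:best=s
    p=best.x;print(best.cost,p.round(3).tolist())
    for q,t,R in D:
        a,b=fk(p,q);print(((a-t)*1000).round(1),np.degrees(Ro.from_matrix(b.T@R).magnitude()).round(2))
    np.save('kin.npy',p)
E
python3 kin.py
```

```text
1.8257617787161975e-09 [-0.0, -0.0, 0.173, 0.0, -0.007, 0.173, -0.0, -0.007, 0.253, 0.0, -0.006, 0.253, -0.0, -0.006, 0.235, -0.0, -0.0, 0.235, 0.0, -0.0, 0.182, 0.0, 0.0, 0.182, 0.0, -0.0, 1.571]
[ 0. -0. -0.] 0.0
[-0.  0.  0.] 0.0
[-0.  0. -0.] 0.0
[-0.  0. -0.] 0.0
[ 0. -0. -0.] 0.0
[ 0. -0.  0.] 0.0
[-0. -0. -0.] 0.0
[ 0.  0. -0.] 0.0
```

```bash
cat > sim.py <<'E'
from kin import *
import h
P=np.load('kin.npy');lo=np.array([-2.88,-.31,-1.54,.2,-1.41,.19,-2.57]);hi=np.array([2.88,2.03,1.56,2.42,4.55,2.02,2.57])
def jac(q):
    t,R=fk(P,q);J=np.zeros((6,7));e=1e-6
    for i in range(7):
        d=q.copy();d[i]+=e;a,b=fk(P,d);J[:3,i]=(a-t)/e;J[3:,i]=Ro.from_matrix(b@R.T).as_rotvec()/e
    return J,t,R
def ik(q,tt,RR,lam=1e-3,it=30):
    for _ in range(it):
        J,t,R=jac(q);e=np.r_[tt-t,Ro.from_matrix(RR@R.T).as_rotvec()]
        if np.abs(e).max()<1e-6:break
        q=np.clip(q+J.T@np.linalg.solve(J@J.T+lam**2*np.eye(6),e),lo,hi)
    return q
def path(q,wps,step=.03):
    # straight-line to each (pos,R), min-norm
    for tt,RR in wps:
        t,R=fk(P,q);r=Ro.from_matrix(RR@R.T).as_rotvec();N=int(max(np.linalg.norm(tt-t)/step,np.linalg.norm(r)/.1,1))+1
        for k in range(1,N+1): q=ik(q,t+(tt-t)*k/N,rv(r*k/N).as_matrix()@R)
    return q
if __name__=='__main__':
    D=data();q7=D[6][0];t7,R7=fk(P,q7)
    # s7 -> down/up -> s8 
    A=(D[6][1]+[0,0,.047],D[6][2]); R0=h.pose(-48);t0=np.array([.4763,.3357,.2446])
    def rel(v,r): return t0+R0@np.array(v)/1000,R0@rv(np.radians(r)).as_matrix()
    q=path(q7,[(np.array([.4737,.335,.035]),R0),(t0,R0),rel([-113,161,-17],[-14.8,2.7,-24]),rel([-152,236,0],[-20,6.5,-34]),(D[7][1],D[7][2])])
    print('sim',q.round(3));print('true',D[7][0].round(3))
    # feasible family at goals
    for nm,tt,RR in [('place',h.NS+.010*h.X+.04*h.n,h.pose(0,-30)),('hover',h.NS+.010*h.X+.06*h.n,h.pose(0,-30)),('push15',h.NS-.022*h.X+.038*h.n,h.pose(0,-15)),('push30',h.NS-.021*h.X+.038*h.n,h.pose(0,-30))]:
        print(nm)
        for q3 in np.arange(-1.4,1.5,.2):
            best=None
            for sd in range(6):
                q0=np.random.default_rng(sd).uniform(np.maximum(lo,-1.4),np.minimum(hi,1.6));q0[2]=q3
                def f(q): 
                    t,R=fk(P,q);return np.r_[(t-tt)*10,Ro.from_matrix(RR@R.T).as_rotvec()*3,(q[2]-q3)*3]
                s=least_squares(f,q0,bounds=(lo,hi))
                if s.cost<1e-10: best=s.x;break
            if best is not None: print(round(q3,1),best.round(2),'margin',np.minimum(best-lo,hi-best).min().round(2))
E
python3 sim.py
```

```text
sim [-0.974  0.083  1.124  2.287 -0.421  0.332  0.497]
true [-1.59  -0.305  1.562  2.29   0.75   0.422 -0.572]
place
-1.4 [ 0.92  0.87 -1.4   2.19  1.63  0.9  -1.41] margin 0.14
-1.2 [ 0.82  0.66 -1.2   2.19  1.54  0.66 -1.43] margin 0.23
-1.0 [ 0.69  0.53 -1.    2.19  1.47  0.5  -1.42] margin 0.23
-0.8 [ 0.54  0.44 -0.8   2.2   1.39  0.38 -1.4 ] margin 0.19
-0.6 [ 0.37  0.39 -0.6   2.2   1.3   0.29 -1.35] margin 0.1
-0.4 [ 0.2   0.35 -0.4   2.21  1.2   0.22 -1.28] margin 0.03
0.8 [-0.83  0.43  0.8   2.24 -1.33  0.23  1.1 ] margin 0.04
hover
-1.4 [ 0.94  0.78 -1.4   2.2   1.56  0.83 -1.39] margin 0.14
-1.2 [ 0.84  0.58 -1.2   2.2   1.45  0.61 -1.38] margin 0.22
-1.0 [ 0.7   0.46 -1.    2.21  1.36  0.46 -1.35] margin 0.21
-0.8 [ 0.54  0.38 -0.8   2.21  1.26  0.36 -1.29] margin 0.17
-0.6 [ 0.37  0.33 -0.6   2.22  1.15  0.28 -1.22] margin 0.09
-0.4 [ 0.2   0.3  -0.4   2.22  1.02  0.23 -1.11] margin 0.04
0.8 [-0.85  0.36  0.8   2.25 -1.08  0.21  0.87] margin 0.02
1.0 [-1.    0.44  1.    2.25 -1.29  0.31  1.05] margin 0.12
push15
-1.4 [ 0.87  0.93 -1.4   2.04  1.29  1.04 -1.12] margin 0.1
[... 518 characters left out ...]
-0.28  0.44  0.12] margin 0.25
0.6 [-0.63  0.43  0.6   2.09 -0.48  0.47  0.3 ] margin 0.28
0.8 [-0.78  0.49  0.8   2.09 -0.69  0.52  0.48] margin 0.33
1.0 [-0.92  0.59  1.    2.09 -0.9   0.61  0.66] margin 0.33
1.2 [-1.04  0.73  1.2   2.1  -1.11  0.75  0.82] margin 0.3
1.4 [-1.11  0.95  1.4   2.1  -1.31  0.98  0.94] margin 0.1
push30
-1.4 [ 0.93  0.89 -1.4   2.25  1.7   0.91 -1.49] margin 0.14
-1.2 [ 0.83  0.67 -1.2   2.26  1.64  0.67 -1.53] margin 0.16
-1.0 [ 0.69  0.53 -1.    2.26  1.59  0.5  -1.56] margin 0.16
-0.8 [ 0.53  0.44 -0.8   2.26  1.56  0.38 -1.58] margin 0.16
-0.6 [ 0.37  0.39 -0.6   2.27  1.53  0.29 -1.59] margin 0.1
-0.4 [ 0.19  0.35 -0.4   2.27  1.5   0.21 -1.59] margin 0.02
```

```bash
cat > t.py <<'E'
from sim import *
D=data();Q=[d[0] for d in D]
print('start->2.15')
q=np.array([-1.079,.501,-.427,1.55,.221,1.138,-.21]);t0,R0=fk(P,q)
def w(t0,R0,v,r=(0,0,0)): return t0+R0@np.array(v)/1000,R0@rv(np.radians(r)).as_matrix()
qe=path(q,[w(t0,R0,[-370,-255,-24],[0,0,7]),w(t0,R0,[-487,-536,-24],[0,0,12]),(np.array([.46278,-.25066,.20454]),h.pose(61))])
print(qe.round(3),'true',[.307,.273,.163,1.900,-.053,.972,1.557])
print('s1 true',Q[0].round(3))
q=path(Q[0],[(np.array([.465,-.284,.0345]),h.pose(61.6)),(np.array([.4805,-.2588,.2502]),h.pose(40.6)),(D[1][1],D[1][2])])
print('s2',q.round(3),Q[1].round(3))
for i in range(1,7):
    print(i+1,i+2,path(Q[i],[(D[i+1][1],D[i+1][2])]).round(3),Q[i+1].round(3))
E
python3 t.py
```

```text
start->2.15
[ 0.323  0.273  0.144  1.899 -0.047  0.973  1.553] true [0.307, 0.273, 0.163, 1.9, -0.053, 0.972, 1.557]
s1 true [ 0.354  0.306  0.177  1.87  -0.065  0.972  1.624]
s2 [ 0.278  0.177  0.201  2.151 -0.67   0.428  1.03 ] [ 0.312  0.177  0.163  2.15  -0.655  0.424  1.016]
2 3 [ 0.086  0.294  0.095  2.212 -0.77   0.19   0.901] [-0.173  0.311  0.392  2.22  -1.09   0.228  1.193]
3 4 [-0.088  0.349  0.295  2.209 -1.204  0.194  1.308] [-0.129  0.353  0.343  2.21  -1.243  0.209  1.341]
4 5 [-0.076  0.348  0.286  2.261 -1.399  0.19   1.506] [-0.091  0.35   0.304  2.261 -1.408  0.191  1.514]
5 6 [-0.396  0.463  0.664  2.06  -0.68   0.541  0.739] [-0.417  0.471  0.692  2.06  -0.704  0.55   0.76 ]
6 7 [-1.453  0.63   1.126  1.792 -0.629  1.137 -0.938] [-1.366  0.544  0.965  1.789 -0.505  1.082 -1.042]
7 8 [-0.866  0.07   1.004  2.286 -0.363  0.326  0.439] [-1.59  -0.305  1.562  2.29   0.75   0.422 -0.572]
```

```bash
cat > fast.py <<'E'
import numpy as np,h
from kin import Ro,rv
P=np.load('kin.npy');O=P[:21].reshape(7,3);TO=P[21:24];TR=rv(P[24:27]).as_matrix()
lo=np.array([-2.88,-.31,-1.54,.2,-1.41,.19,-2.57]);hi=np.array([2.88,2.03,1.56,2.42,4.55,2.02,2.57])
def fkj(q):
    R=np.eye(3);t=np.zeros(3);A=[];B=[]
    for i in range(7):
        t=t+R@O[i];c,s=np.cos(q[i]),np.sin(q[i])
        if i%2==0: A.append(-R[:,2]);M=np.array([[c,s,0],[-s,c,0],[0,0,1]])
        else: A.append(R[:,1]);M=np.array([[c,0,s],[0,1,0],[-s,0,c]])
        B.append(t);R=R@M
    t=t+R@TO;A=np.array(A);B=np.array(B)
    return t,R@TR,np.r_[np.cross(A,t-B).T,A.T]
def lg(R):
    v=np.array([R[2,1]-R[1,2],R[0,2]-R[2,0],R[1,0]-R[0,1]])/2;s=np.linalg.norm(v);a=np.arctan2(s,(np.trace(R)-1)/2)
    return v*(a/s) if s>1e-9 else v
def ik(q,tt,RR):
    for _ in range(4):
        t,R,J=fkj(q);e=np.r_[tt-t,lg(RR@R.T)]
        if np.abs(e).max()<1e-4:break
        q=q+J.T@np.linalg.solve(J@J.T+1e-7*np.eye(6),e)
    return q
def run(q,wps,stop=True):
    mm=9;rows=[];qs=[q]
    for tt,RR in wps:
        k=0
        while True:
            t,R,_=fkj(q);d=tt-t;r=lg(RR@R.T);a,b=np.linalg.norm(d),np.linalg.norm(r)
            if a<1e-4 and b<1e-3 or k>60:break
            qn=ik(q,t+d*min(1,.049/max(a,1e-9)),rv(r*min(1,.148/max(b,1e-9))).as_matrix()@R)
            dq=np.abs(qn-q).max()
            if dq>.6: return q,-9,rows,qs
            q=qn;k+=1;qs.append(q);mm=min(mm,np.minimum(q-lo,hi-q).min())
        rows.append(k)
    return q,mm,rows,qs
def wp(r,az,z,hd,ti):
    return np.array([r*np.cos(az),r*np.sin(az),z]),h.pose(np.degrees(az+hd),np.degrees(ti))
E
cat > plan.py <<'E'
from fast import *
import pickle,sys
from scipy.optimize import differential_evolution as DE
q8=np.array(pickle.load(open('s8.pkl','rb'))['q']);q8=np.clip(q8,lo+.02,hi-.02)
K=3
goal=(h.NS+.010*h.X+.12*h.n,h.pose(0,-30)); g2=(h.NS+.010*h.X+.04*h.n,h.pose(0,-30))
b=[(.45,.68),(-1.3,1.3),(.3,.45),(-1.8,1.8),(-.5,.5)]*K
def wps(x): return [wp(*x[5*i:5*i+5]) for i in range(K)]+[goal,g2]
def cost(x):
    q,m,rows,qs=run(q8,wps(x))
    if m==-9 : return 50
    later=np.array(qs[sum(rows[:1]):]); 
    mm=min(np.minimum(later-lo,hi-later).min(),.12) if len(later) else -1
    return max(0,q[2]+.7)*4+max(0,-1.15-q[2])*4-mm*20+max(0,-m)*10+sum(rows)*.01
r=DE(cost,b,maxiter=60,popsize=6,seed=int(sys.argv[1]),polish=False,workers=-1,updating='deferred')
q,m,rows,qs=run(q8,wps(r.x));print(r.fun,m,rows,q.round(2));print(np.round(r.x.reshape(K,5),2).tolist())
pickle.dump(r.x,open(f'plan{sys.argv[1]}.pkl','wb'))
E
nproc; time timeout 400 python3 plan.py 1
```

```text
4
2.7223009623575263 -0.08470637366875589 [19, 17, 20, 8, 2] [ 0.35  0.38 -0.57  2.2   1.29  0.28 -1.35]
[[0.6, -1.26, 0.38, -1.51, -0.48], [0.66, -1.1, 0.32, 0.71, -0.5], [0.59, 0.7, 0.35, -0.05, -0.46]]
real	2m7.835s
user	7m24.623s
sys	0m0.550s
```

```bash
sed -i "s/workers=-1/workers=-1,x0=pickle.load(open('plan1.pkl','rb'))/; s/maxiter=60/maxiter=45/; s/max(0,-m)\*10/max(0,.03-min(m,.03))*30/; s/(-1.3,1.3)/(-1.6,1.4)/" plan.py; time timeout 300 python3 plan.py 2; python3 - <<'E'
from plan import *
E
true
```

```text
0.8262156082465384 0.014356239120425274 [15, 20, 16, 9, 2] [ 0.45  0.41 -0.69  2.2   1.35  0.33 -1.38]
[[0.56, -0.37, 0.36, -1.76, -0.35], [0.64, -0.61, 0.32, 1.3, 0.21], [0.5, 0.82, 0.31, -0.08, -0.42]]
real	1m41.571s
user	5m57.085s
sys	0m0.304s
Traceback (most recent call last):
  File "plan.py", line 15, in <module>
    r=DE(cost,b,maxiter=45,popsize=6,seed=int(sys.argv[1]),polish=False,workers=-1,x0=pickle.load(open('plan1.pkl','rb')),updating='deferred')
                                              ~~~~~~~~^^^
IndexError: list index out of range
```

```bash
cat > leg.py <<'E'
from fast import *
import pickle,sys
from rig import bot
x=pickle.load(open('plan2.pkl','rb')).reshape(-1,5)
s=bot.state();q=np.array(s['q']);R=s['eef_rot']
print('t',s['time'],'q',q.round(3),'w',s['grip_width'],'F',s['wrist_force'].round(1))
k=int(sys.argv[1])
W=[wp(*v) for v in x]+[(h.NS+.010*h.X+.12*h.n,h.pose(0,-30)),(h.NS+.010*h.X+.04*h.n,h.pose(0,-30))]
qe,m,rows,_=run(q,W[k:]);print('remaining: margin',round(m,3),rows,'end q',qe.round(2))
tt,RR=W[k];v=R.T@(tt-s['tool_pos'])*1000;r=np.degrees(lg(R.T@RR))
print('xyz',v.round(0),'r',r.round(1),'half',(v/2).round(0),(r/2).round(1))
E
python3 leg.py 0
```

```text
t 17.55 q [-1.59  -0.305  1.562  2.29   0.751  0.422 -0.572] w 0.007601681951958828 F [ 0.5 -0.3 -1.2]
remaining: margin 0.014 [15, 20, 16, 9, 2] end q [ 0.45  0.41 -0.69  2.2   1.35  0.33 -1.38]
xyz [-144.   49. -144.] r [  5.9 -51.1 111.4] half [-72.  24. -72.] [  2.9 -25.5  55.7]
```

Emit:
step_arm --targets '[{"x":-144,"y":49,"z":-144,"rx":6,"ry":-51,"rz":111.5,"fingers":5},{"x":-144,"y":49,"z":-144,"rx":6,"ry":-51,"rz":111.5,"fingers":5},{"x":-144,"y":49,"z":-144,"rx":6,"ry":-51,"rz":111.5,"fingers":5},{"x":-144,"y":49,"z":-144,"rx":6,"ry":-51,"rz":111.5,"fingers":5},{"x":-144,"y":49,"z":-144,"rx":6,"ry":-51,"rz":111.5,"fingers":5},{"x":-144,"y":49,"z":-144,"rx":6,"ry":-51,"rz":111.5,"fingers":5},{"x":-144,"y":49,"z":-144,"rx":6,"ry":-51,"rz":111.5,"fingers":5},{"x":-144,"y":49,"z":-144,"rx":6,"ry":-51,"rz":111.5,"fingers":5},{"x":-144,"y":49,"z":-144,"rx":6,"ry":-51,"rz":111.5,"fingers":5},{"x":-144,"y":49,"z":-144,"rx":6,"ry":-51,"rz":111.5,"fingers":5},{"x":-144,"y":49,"z":-144,"rx":6,"ry":-51,"rz":111.5,"fingers":5},{"x":-144,"y":49,"z":-144,"rx":6,"ry":-51,"rz":111.5,"fingers":5},{"x":-144,"y":49,"z":-144,"rx":6,"ry":-51,"rz":111.5,"fingers":5},{"x":-144,"y":49,"z":-144,"rx":6,"ry":-51,"rz":111.5,"fingers":5},{"x":-144,"y":49,"z":-144,"rx":6,"ry":-51,"rz":111.5,"fingers":5},{"x":-144,"y":49,"z":-144,"rx":6,"ry":-51,"rz":111.5,"fingers":5},{"x":-144,"y":49,"z":-144,"rx":6,"ry":-51,"rz":111.5,"fingers":5}]'

```text
time: 19.25
tool_pos: [0.5218, -0.2051, 0.3635]
eef_rot: [[0.845, -0.502, -0.182], [-0.534, -0.794, -0.289], [0.0, 0.342, -0.94]]
wrist_force: [-0.4, -0.1, -1.3]
grip_width: 0.0075
grip_force: 59.3
```

```bash
python3 leg.py 0; python3 leg.py 1
```

```text
t 19.25 q [-0.645  0.445  1.07   1.581 -0.044  1.397 -1.733] w 0.007465858313308123 F [-0.4 -0.1 -1.3]
remaining: margin 0.013 [1, 20, 16, 9, 2] end q [ 0.48  0.42 -0.73  2.2   1.36  0.35 -1.39]
xyz [-1. -0. -0.] r [-0.  -0.1  0.1] half [-0. -0. -0.] [-0.  -0.   0.1]
t 19.25 q [-0.645  0.445  1.07   1.581 -0.044  1.397 -1.733] w 0.007465858313308123 F [-0.4 -0.1 -1.3]
remaining: margin 0.013 [20, 16, 9, 2] end q [ 0.48  0.42 -0.73  2.2   1.36  0.35 -1.39]
xyz [ 85. 108.  90.] r [   7.1   11.  -162.4] half [43. 54. 45.] [  3.5   5.5 -81.2]
```

Emit:
step_arm --targets '[{"x":85,"y":108,"z":90,"rx":3.5,"ry":5.5,"rz":-81,"fingers":5},{"x":85,"y":108,"z":90,"rx":3.5,"ry":5.5,"rz":-81,"fingers":5},{"x":85,"y":108,"z":90,"rx":3.5,"ry":5.5,"rz":-81,"fingers":5},{"x":85,"y":108,"z":90,"rx":3.5,"ry":5.5,"rz":-81,"fingers":5},{"x":85,"y":108,"z":90,"rx":3.5,"ry":5.5,"rz":-81,"fingers":5},{"x":85,"y":108,"z":90,"rx":3.5,"ry":5.5,"rz":-81,"fingers":5},{"x":85,"y":108,"z":90,"rx":3.5,"ry":5.5,"rz":-81,"fingers":5},{"x":85,"y":108,"z":90,"rx":3.5,"ry":5.5,"rz":-81,"fingers":5},{"x":85,"y":108,"z":90,"rx":3.5,"ry":5.5,"rz":-81,"fingers":5},{"x":85,"y":108,"z":90,"rx":7,"ry":11,"rz":-162.4,"fingers":5},{"x":85,"y":108,"z":90,"rx":7,"ry":11,"rz":-162.4,"fingers":5},{"x":85,"y":108,"z":90,"rx":7,"ry":11,"rz":-162.4,"fingers":5},{"x":85,"y":108,"z":90,"rx":7,"ry":11,"rz":-162.4,"fingers":5},{"x":85,"y":108,"z":90,"rx":7,"ry":11,"rz":-162.4,"fingers":5},{"x":85,"y":108,"z":90,"rx":7,"ry":11,"rz":-162.4,"fingers":5},{"x":85,"y":108,"z":90,"rx":7,"ry":11,"rz":-162.4,"fingers":5},{"x":85,"y":108,"z":90,"rx":7,"ry":11,"rz":-162.4,"fingers":5},{"x":85,"y":108,"z":90,"rx":7,"ry":11,"rz":-162.4,"fingers":5},{"x":85,"y":108,"z":90,"rx":7,"ry":11,"rz":-162.4,"fingers":5},{"x":85,"y":108,"z":90,"rx":7,"ry":11,"rz":-162.4,"fingers":5}]'

```text
time: 21.25
tool_pos: [0.5227, -0.3617, 0.3168]
eef_rot: [[-0.643, 0.749, -0.16], [0.766, 0.629, -0.136], [-0.002, -0.21, -0.978]]
wrist_force: [0.4, 0.3, -1.3]
grip_width: 0.0074
grip_force: 59.4
```

```bash
python3 leg.py 2
```

```text
t 21.25 q [0.202 0.438 0.357 1.447 0.052 1.35  1.218] w 0.007394270718679178 F [ 0.4  0.3 -1.3]
remaining: margin 0.013 [16, 9, 2] end q [ 0.48  0.42 -0.73  2.2   1.36  0.35 -1.39]
xyz [675. 320. -63.] r [-36.4   0.4  -2.5] half [338. 160. -32.] [-18.2   0.2  -1.2]
```

Emit:
step_arm --targets '[{"x":675,"y":320,"z":-63,"rx":-36.4,"ry":0.4,"rz":-2.5,"fingers":5},{"x":675,"y":320,"z":-63,"rx":-36.4,"ry":0.4,"rz":-2.5,"fingers":5},{"x":675,"y":320,"z":-63,"rx":-36.4,"ry":0.4,"rz":-2.5,"fingers":5},{"x":675,"y":320,"z":-63,"rx":-36.4,"ry":0.4,"rz":-2.5,"fingers":5},{"x":675,"y":320,"z":-63,"rx":-36.4,"ry":0.4,"rz":-2.5,"fingers":5},{"x":675,"y":320,"z":-63,"rx":-36.4,"ry":0.4,"rz":-2.5,"fingers":5},{"x":675,"y":320,"z":-63,"rx":-36.4,"ry":0.4,"rz":-2.5,"fingers":5},{"x":675,"y":320,"z":-63,"rx":-36.4,"ry":0.4,"rz":-2.5,"fingers":5},{"x":675,"y":320,"z":-63,"rx":-36.4,"ry":0.4,"rz":-2.5,"fingers":5},{"x":675,"y":320,"z":-63,"rx":-36.4,"ry":0.4,"rz":-2.5,"fingers":5},{"x":675,"y":320,"z":-63,"rx":-36.4,"ry":0.4,"rz":-2.5,"fingers":5},{"x":675,"y":320,"z":-63,"rx":-36.4,"ry":0.4,"rz":-2.5,"fingers":5},{"x":675,"y":320,"z":-63,"rx":-36.4,"ry":0.4,"rz":-2.5,"fingers":5},{"x":675,"y":320,"z":-63,"rx":-36.4,"ry":0.4,"rz":-2.5,"fingers":5},{"x":675,"y":320,"z":-63,"rx":-36.4,"ry":0.4,"rz":-2.5,"fingers":5},{"x":675,"y":320,"z":-63,"rx":-36.4,"ry":0.4,"rz":-2.5,"fingers":5},{"x":675,"y":320,"z":-63,"rx":-36.4,"ry":0.4,"rz":-2.5,"fingers":5}]'

```text
time: 22.95
tool_pos: [0.3396, 0.3657, 0.3095]
eef_rot: [[-0.674, 0.673, 0.303], [0.738, 0.615, 0.277], [0.0, 0.411, -0.912]]
wrist_force: [1.4, -1.2, -1.6]
grip_width: 0.0073
grip_force: 59.4
```

```bash
python3 leg.py 3; python3 - <<'E'
from fast import *
from rig import bot
s=bot.state();q=np.array(s['q'])
M=(h.NS+.010*h.X+.15*h.n-.0*h.Y,h.pose(0,-30));place=(h.NS+.01*h.X+.04*h.n,h.pose(0,-30))
for nm,a in (('direct',[]),('viaY-.095',[(h.NS+.010*h.X+.15*h.n-.095*h.Y,h.pose(0,-30))])):
    qe,m,rows,qs=run(q,a+[M,place]);qs=np.array(qs);print(nm,m,rows,qe.round(2),'min q',qs.min(0).round(2),'max',qs.max(0).round(2))
E
```

```text
t 22.95 q [ 0.029 -0.185 -0.841  2.147 -0.155  0.701  0.005] w 0.007281867976039557 F [ 1.4 -1.2 -1.6]
remaining: margin 0.111 [9, 2] end q [ 0.43  0.4  -0.67  2.2   1.33  0.32 -1.37]
xyz [-395.  -96.   87.] r [ -5.5 -19.3  37.7] half [-197.  -48.   43.] [-2.7 -9.7 18.9]
direct 0.07932357334200962 [61, 3] [ 0.32  0.37 -0.54  2.2   1.27  0.27 -1.33] min q [ 0.03 -0.21 -1.07  2.15 -0.16  0.27 -1.33] max [ 0.71  0.37 -0.54  2.28  1.27  0.7   0.  ]
viaY-.095 -0.026010034411952154 [10, 2, 3] [ 0.03  0.33 -0.21  2.21  1.05  0.16 -1.16] min q [ 0.03 -0.26 -0.94  2.15 -0.16  0.16 -1.16] max [ 0.62  0.33 -0.21  2.33  1.05  0.7   0.06]
```

Emit:
step_arm --targets '[{"x":-395,"y":-96,"z":87,"rx":-5.5,"ry":-19.3,"rz":37.7,"fingers":5},{"x":-395,"y":-96,"z":87,"rx":-5.5,"ry":-19.3,"rz":37.7,"fingers":5},{"x":-395,"y":-96,"z":87,"rx":-5.5,"ry":-19.3,"rz":37.7,"fingers":5},{"x":-395,"y":-96,"z":87,"rx":-5.5,"ry":-19.3,"rz":37.7,"fingers":5},{"x":-395,"y":-96,"z":87,"rx":-5.5,"ry":-19.3,"rz":37.7,"fingers":5},{"x":-395,"y":-96,"z":87,"rx":-5.5,"ry":-19.3,"rz":37.7,"fingers":5},{"x":-395,"y":-96,"z":87,"rx":-5.5,"ry":-19.3,"rz":37.7,"fingers":5},{"x":-395,"y":-96,"z":87,"rx":-5.5,"ry":-19.3,"rz":37.7,"fingers":5},{"x":-395,"y":-96,"z":87,"rx":-5.5,"ry":-19.3,"rz":37.7,"fingers":5},{"x":-395,"y":-96,"z":87,"rx":-5.5,"ry":-19.3,"rz":37.7,"fingers":5},{"x":-395,"y":-96,"z":87,"rx":-5.5,"ry":-19.3,"rz":37.7,"fingers":5},{"x":-395,"y":-96,"z":87,"rx":-5.5,"ry":-19.3,"rz":37.7,"fingers":5}]'

```text
time: 24.15
tool_pos: [0.5676, 0.0377, 0.1905]
eef_rot: [[0.001, 0.866, 0.499], [1.0, -0.001, -0.001], [0.0, 0.499, -0.866]]
wrist_force: [0.1, -0.1, -1.0]
grip_width: 0.0075
grip_force: 59.4
```

```bash
python3 - <<'E'
from h import *
rel(NS);s=bot.state();print(s['q'].round(3));go(NS+.0105*X+.062*n+.001*Y,0,-30)
E
```

```text
t 24.15 tcp X,Y,n mm [  9.8  -1.3 119.6] F XYn [-0.4 -0.1 -0.9] w 7.5 59.4
[ 0.701  0.224 -0.942  2.235  0.855  0.363 -0.93 ]
xyz [ 2.3  0.7 57.6] r [-0.05  0.04 -0.07]
```

Emit:
step_arm --targets '[{"x":2.3,"y":0.7,"z":30,"rx":0,"ry":0,"rz":0,"fingers":5},{"x":2.3,"y":0.7,"z":50,"rx":0,"ry":0,"rz":0,"fingers":5},{"x":2.3,"y":0.7,"z":58,"rx":0,"ry":0,"rz":0,"fingers":5},{"x":2.3,"y":0.7,"z":58,"rx":0,"ry":0,"rz":0,"fingers":5},{"x":2.3,"y":0.7,"z":58,"rx":0,"ry":0,"rz":0,"fingers":5}]'

```text
time: 24.65
tool_pos: [0.5976, 0.0413, 0.1413]
eef_rot: [[-0.001, 0.866, 0.5], [1.0, 0.0, 0.001], [0.001, 0.5, -0.866]]
wrist_force: [-0.1, 0.3, -1.3]
grip_width: 0.0077
grip_force: 59.3
```

```bash
python3 - <<'E'
from h import *
import pickle
rel(NS);s=bot.state();im=get_image('wrist');pickle.dump(s,open('s9.pkl','wb'));cv2.imwrite('pics/w9.png',im)
cv2.imwrite('pics/w9c.png',cv2.resize(im[100:310,180:460],(800,600),interpolation=cv2.INTER_CUBIC))
E
```

```text
t 24.65 tcp X,Y,n mm [11.2  2.3 62.1] F XYn [-0.7  0.3 -1.1] w 7.7 59.3
```

View pics/w9c.png

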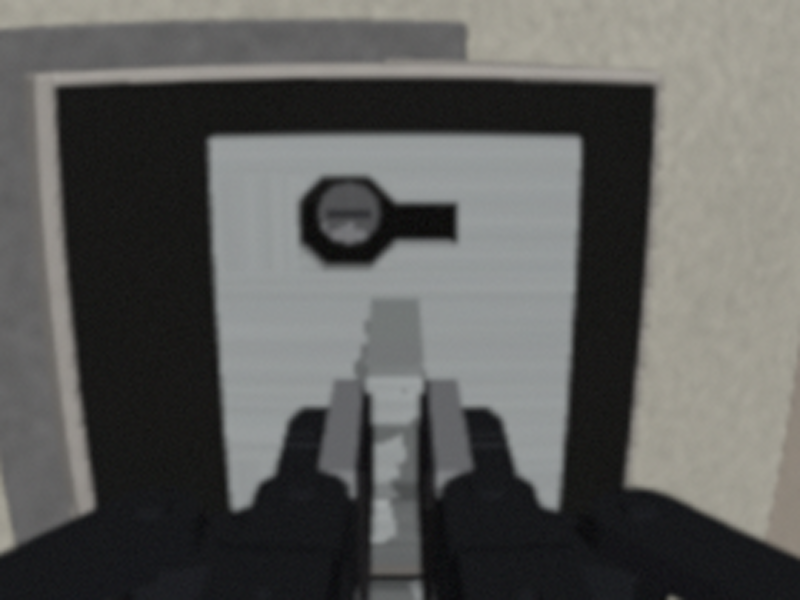

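The crop shows the narrow rest over its stand; the +y head at (349,213) lies inside the octagon (300–396, 177–265; centre (347,221)). Compute the offset in tool mm.

```bash
python3 - <<'E'
from h import *
import pickle;s=pickle.load(open('s9.pkl','rb'));R=s['eef_rot'];t=np.array(s['tool_pos'])
def tl(u,v,z): return (R.T@(atplane('wrist',(180+u*.35,100+v*.35),t+R[:,2]*z,R[:,2],s)-t)*1000).round(1)
print('key',tl(347,221,.0301),'corners',tl(208,135,.0301),tl(582,135,.0301),'oct',tl(300,221,.0301),tl(396,221,.0301),tl(347,177,.0301),tl(347,265,.0301))
for z in(.046,.047,.051): print('head',z,tl(349,213,z))
s8=pickle.load(open('s8.pkl','rb'))
def ls(r):
    A=0;b=0
    for o,d in r:
        d=d/np.linalg.norm(d);M=np.eye(3)-np.outer(d,d);A=A+M;b=b+M@o
    p=np.linalg.solve(A,b);return (np.array([X,Y,n])@(p-NS)*1000).round(1)
print('tri',ls([ray('wrist',(315,42.9),s8),ray('wrist',(180+349*.35,100+213*.35),s)]),ls([ray('wrist',(315,42.9),s8),ray('wrist',(180+349*.35,100+213*.35),s),ray('scene',(300.8,238.3)),ray('side',(337.8,168.5))]))
E
```

```text
key [30.5 -9.7 30.1] corners [ 48.5 -37.9  30.1] [48.5 38.  30.1] oct [ 30.5 -19.4  30.1] [30.4  0.3 30.1] [39.5 -9.6 30.1] [21.2 -9.8 30.1]
head 0.046 [ 29.  -10.1  46. ]
head 0.047 [ 28.8 -10.2  47. ]
head 0.051 [ 28.  -10.4  51. ]
tri [ 0.9 31.2 15.3] [ 0.5 31.5 12. ]
```

Emit:
step_arm --targets '[{"x":-1.6,"y":-0.4,"z":6,"rx":0,"ry":0,"rz":0,"fingers":5},{"x":-1.6,"y":-0.4,"z":11,"rx":0,"ry":0,"rz":0,"fingers":5},{"x":-1.6,"y":-0.4,"z":16,"rx":0,"ry":0,"rz":0,"fingers":5},{"x":-1.6,"y":-0.4,"z":20,"rx":0,"ry":0,"rz":0,"fingers":5},{"x":-1.6,"y":-0.4,"z":21,"rx":0,"ry":0,"rz":0,"fingers":5},{"x":-1.6,"y":-0.4,"z":21,"rx":0,"ry":0,"rz":0,"fingers":5}]'

```text
time: 25.3
tool_pos: [0.608, 0.0384, 0.1224]
eef_rot: [[0.001, 0.866, 0.5], [1.0, -0.001, -0.0], [0.0, 0.5, -0.866]]
wrist_force: [-3.9, 0.1, 3.4]
grip_width: 0.0075
grip_force: 60.0
```

```bash
python3 - <<'E'
from h import *
rel(NS);s=bot.state();print(s['torque'],s['q'].round(2))
E
```

```text
t 25.3 tcp X,Y,n mm [10.7 -0.6 40.5] F XYn [-1.7  0.1  5. ] w 7.5 60.0
[-0.13808393  0.77885172 -0.07584942] [ 0.42  0.4  -0.66  2.2   1.32  0.32 -1.36]
```

Emit:
step_arm --targets '[{"x":1.4,"y":0,"z":-2,"rx":0,"ry":0,"rz":0,"fingers":5},{"x":1.4,"y":0,"z":-2,"rx":0,"ry":0,"rz":0,"fingers":5},{"x":1.4,"y":0,"z":-2,"rx":0,"ry":0,"rz":0,"fingers":5},{"x":1.4,"y":0,"z":0,"rx":0,"ry":0,"rz":0,"fingers":5},{"x":1.4,"y":0,"z":0,"rx":0,"ry":0,"rz":0,"fingers":5}]'

```text
time: 25.8
tool_pos: [0.6081, 0.0399, 0.1224]
eef_rot: [[0.001, 0.866, 0.5], [1.0, -0.001, -0.0], [0.0, 0.5, -0.866]]
wrist_force: [-3.8, -0.9, 4.3]
grip_width: 0.0075
grip_force: 60.2
```

```bash
python3 - <<'E'
from h import *
rel(NS)
E
```

```text
t 25.8 tcp X,Y,n mm [10.8  0.9 40.5] F XYn [-1.1 -0.9  5.6] w 7.5 60.2
```

Well placed. Release, and check numerically that it stays.

Emit:
step_arm --targets '[{"x":0,"y":0,"z":0,"rx":0,"ry":0,"rz":0,"fingers":30},{"x":0,"y":0,"z":0,"rx":0,"ry":0,"rz":0,"fingers":30},{"x":0,"y":0,"z":0,"rx":0,"ry":0,"rz":0,"fingers":30},{"x":0,"y":0,"z":0,"rx":0,"ry":0,"rz":0,"fingers":30}]'

```text
time: 26.2
tool_pos: [0.6081, 0.0398, 0.1222]
eef_rot: [[0.001, 0.866, 0.499], [1.0, -0.002, 0.0], [0.001, 0.499, -0.866]]
wrist_force: [-0.8, -0.3, -0.0]
grip_width: 0.0299
grip_force: 0.0
```

```bash
python3 - <<'E'
from h import *
rel(NS);s=bot.state();im=get_image('wrist');cv2.imwrite('pics/w10.png',im)
xs=np.arange(-75,70,.5)
for y in(38,20): print('plate',y,edges(NS,y,10.2,xs,im,s,90))
print('hole',edges(NS,31.3,10.2,xs,im,s,90));print('head',edges(NS,29,16,xs,im,s,90))
from fast import run,pose if False else run
import fast
q=np.array(s['q']);R=pose(0,-15)
a=(np.array(NS+.0185*X+.0385*n+.0005*Y),pose(0,-30))
tip=s['tool_pos']+s['eef_rot'][:,2]*.015
b=(tip-R[:,2]*.015-.003*n,R);c=(b[0]-.035*X,R)
qe,m,rows,qs=fast.run(q,[b,c]);print(m,rows,qe.round(2));go(b[0],0,-15)
E
```

```text
File "<stdin>", line 6
    from fast import run,pose if False else run
                              ^^
SyntaxError: invalid syntax
```

```bash
python3 - <<'E'
from h import *
import fast
rel(NS);s=bot.state();im=get_image('wrist');cv2.imwrite('pics/w10.png',im)
xs=np.arange(-75,70,.5)
for y in(38,20): print('plate',y,edges(NS,y,10.2,xs,im,s,90))
print('hole',edges(NS,31.3,10.2,xs,im,s,90));print('head',edges(NS,29,16,xs,im,s,90))
q=np.array(s['q']);R=pose(0,-15)
tip=s['tool_pos']+s['eef_rot'][:,2]*.015
b=(tip-R[:,2]*.015-.002*n,R);c=(b[0]-.035*X,R)
for w in([b,c],[(s['tool_pos']-.034*X,pose(0,-30))]):
    qe,m,rows,qs=fast.run(q,w);print(m,rows,qe.round(2))
go(b[0],0,-15)
E
```

```text
t 26.2 tcp X,Y,n mm [10.8  0.8 40.2] F XYn [-0.7 -0.3  0.4] w 29.9 0.0
plate 38 [(-68.5, '-'), (-27.6, '+'), (-6.7, '-'), (8.0, '+'), (48.7, '-')]
plate 20 [(-68.5, '-'), (-27.5, '+'), (48.7, '-')]
hole [(-68.5, '-'), (-27.5, '+'), (-8.9, '-'), (-6.3, '+'), (7.1, '-'), (23.1, '+'), (48.7, '-')]
head [(-65.8, '-'), (-26.3, '+'), (-8.1, '-'), (-5.3, '+'), (6.8, '-'), (22.5, '+'), (47.4, '-'), (68.4, '+')]
0.276172053539278 [2, 1] [ 0.48  0.48 -0.74  2.05  0.72  0.57 -0.74]
0.091626986856157 [1] [ 0.36  0.38 -0.59  2.27  1.53  0.28 -1.59]
xyz [-0.   3.9  2.5] r [14.96 -0.02 -0.09]
```

Flat, heads in the wide parts, released. Push down-slope.

Emit:
step_arm --targets '[{"x":-1.5,"y":0,"z":2,"rx":0,"ry":0,"rz":0,"fingers":30},{"x":-1.5,"y":-5,"z":3,"rx":0,"ry":0,"rz":0,"fingers":30},{"x":-1.5,"y":-9,"z":3,"rx":0,"ry":0,"rz":0,"fingers":30},{"x":-1.5,"y":-12,"z":3,"rx":0,"ry":0,"rz":0,"fingers":30},{"x":-1.5,"y":-15,"z":3,"rx":0,"ry":0,"rz":0,"fingers":30},{"x":-1.5,"y":-18,"z":3,"rx":0,"ry":0,"rz":0,"fingers":30},{"x":-1.5,"y":-21,"z":3,"rx":0,"ry":0,"rz":0,"fingers":30},{"x":-1.5,"y":-24,"z":3,"rx":0,"ry":0,"rz":0,"fingers":30},{"x":-1.5,"y":-26,"z":3,"rx":0,"ry":0,"rz":0,"fingers":30},{"x":-1.5,"y":-28,"z":3,"rx":0,"ry":0,"rz":0,"fingers":30},{"x":-1.5,"y":-28,"z":3,"rx":0,"ry":0,"rz":0,"fingers":30}]'

```text
time: 27.35
tool_pos: [0.585, 0.0384, 0.1054]
eef_rot: [[0.001, 0.867, 0.499], [1.0, -0.001, 0.0], [0.001, 0.499, -0.867]]
wrist_force: [0.1, -0.1, 0.2]
grip_width: 0.0303
grip_force: 0.0
```

```bash
cat > chk.py <<'E'
from h import *
rel(NS);s=bot.state();print(s['q'].round(2));im=get_image('wrist');cv2.imwrite('pics/wx.png',im)
xs=np.arange(-75,70,.5)
for y in(40,22): print('plate',y,edges(NS,y,10.2,xs,im,s,90))
print('hole',edges(NS,31.3,10.2,xs,im,s,90))
E
python3 chk.py
```

```text
t 27.35 tcp X,Y,n mm [-17.7  -0.6  37.3] F XYn [ 0.2 -0.1  0.1] w 30.3 0.0
[ 0.38  0.39 -0.62  2.26  1.51  0.29 -1.56]
plate 40 [(-69.3, '-'), (-46.1, '+'), (-23.6, '-'), (-12.4, '+'), (30.2, '-'), (69.4, '+')]
plate 22 [(-69.4, '-'), (-46.2, '+'), (30.1, '-'), (69.4, '+')]
hole [(-69.4, '-'), (-46.0, '+'), (-27.6, '-'), (-5.6, '+'), (30.1, '-')]
```

Centre at −8.0; about 1.5–2 mm more.

Emit:
step_arm --targets '[{"x":0,"y":-1,"z":0,"rx":0,"ry":0,"rz":0,"fingers":30},{"x":0,"y":-2,"z":0,"rx":0,"ry":0,"rz":0,"fingers":30},{"x":0,"y":-2.8,"z":0,"rx":0,"ry":0,"rz":0,"fingers":30},{"x":0,"y":-2.8,"z":0,"rx":0,"ry":0,"rz":0,"fingers":30}]'

```text
time: 27.8
tool_pos: [0.5834, 0.0384, 0.1047]
eef_rot: [[0.001, 0.866, 0.5], [1.0, -0.001, 0.0], [0.001, 0.5, -0.866]]
wrist_force: [1.1, 0.1, 1.7]
grip_width: 0.0299
grip_force: 0.9
```

```bash
python3 chk.py
```

```text
t 27.8 tcp X,Y,n mm [-19.4  -0.6  37.4] F XYn [1.8 0.1 0.9] w 29.9 0.9
[ 0.38  0.39 -0.62  2.26  1.53  0.29 -1.58]
plate 40 [(-69.4, '-'), (-47.6, '+'), (-24.8, '-'), (-14.1, '+'), (28.6, '-'), (69.4, '+')]
plate 22 [(-69.5, '-'), (-47.6, '+'), (28.6, '-'), (69.3, '+')]
hole [(-69.4, '-'), (-47.7, '+'), (-29.0, '-'), (-5.6, '+'), (28.7, '-'), (69.5, '+')]
```

Emit:
step_arm --targets '[{"x":0,"y":-1,"z":0,"rx":0,"ry":0,"rz":0,"fingers":30},{"x":0,"y":-2,"z":0,"rx":0,"ry":0,"rz":0,"fingers":30},{"x":0,"y":-2.5,"z":0,"rx":0,"ry":0,"rz":0,"fingers":30},{"x":0,"y":-2.5,"z":0,"rx":0,"ry":0,"rz":0,"fingers":30}]'

```text
time: 28.25
tool_pos: [0.5828, 0.0384, 0.1047]
eef_rot: [[0.001, 0.864, 0.503], [1.0, -0.001, -0.0], [0.0, 0.503, -0.864]]
wrist_force: [3.4, 0.8, 5.7]
grip_width: 0.0301
grip_force: 3.0
```

```bash
python3 chk.py
```

```text
t 28.25 tcp X,Y,n mm [-19.9  -0.6  37.7] F XYn [5.7 0.8 3.2] w 30.1 3.0
[ 0.38  0.39 -0.62  2.27  1.54  0.29 -1.6 ]
plate 40 [(-69.4, '-'), (-47.6, '+'), (-25.0, '-'), (-14.0, '+'), (28.9, '-'), (69.4, '+')]
plate 22 [(-69.5, '-'), (-47.7, '+'), (28.8, '-'), (69.3, '+')]
hole [(-69.5, '-'), (-47.6, '+'), (-29.1, '-'), (-5.5, '+'), (28.9, '-'), (69.4, '+')]
```

Home (5.7 N, no further motion; centre 10 mm below the screws). Retreat and do a final check of both rests.

Emit:
step_arm --targets '[{"x":0,"y":8,"z":0,"rx":0,"ry":0,"rz":0,"fingers":30},{"x":0,"y":13,"z":-3,"rx":0,"ry":0,"rz":0,"fingers":32},{"x":0,"y":13,"z":-45,"rx":0,"ry":0,"rz":0,"fingers":32},{"x":0,"y":13,"z":-90,"rx":0,"ry":0,"rz":0,"fingers":32},{"x":0,"y":13,"z":-130,"rx":0,"ry":0,"rz":0,"fingers":32},{"x":-60,"y":13,"z":-150,"rx":0,"ry":0,"rz":0,"fingers":32},{"x":-60,"y":13,"z":-150,"rx":0,"ry":0,"rz":0,"fingers":32},{"x":-60,"y":13,"z":-150,"rx":0,"ry":0,"rz":0,"fingers":32}]'

```text
time: 29.1
tool_pos: [0.5222, -0.0068, 0.2214]
eef_rot: [[0.014, 0.875, 0.485], [1.0, -0.01, -0.009], [-0.003, 0.485, -0.875]]
wrist_force: [-0.7, -0.4, -0.1]
grip_width: 0.0321
grip_force: 0.0
```

```bash
python3 - <<'E'
from h import *
s=bot.state();rel(NS);im=get_image('wrist');xs=np.arange(-75,70,.5)
for S,ys in((NS,(40,22,-20)),(WS,(52,30))):
    for y in ys: print(y,edges(S,y,10.2,xs,im,s,90))
# bystanders: difference of scene/side from start, excluding arm
for nm,boxes in(('scene',{'cast':(455,245,485,275),'bottle':(375,280,412,348),'artic':(150,158,203,220),'jar':(222,146,250,185)}),('side',{'cast':(215,155,238,178),'bottle':(290,110,312,158),'artic':(425,215,490,285),'jar':(378,280,410,325)})):
    a=cv2.imread(f'pics/{nm}0.png');b=get_image(nm)
    for k,(x0,y0,x1,y1) in boxes.items(): print(nm,k,round(float(cv2.absdiff(a,b)[y0:y1,x0:x1].mean()),1))
E
```

```text
t 29.1 tcp X,Y,n mm [-14.1 -45.8 169.1] F XYn [-0.7 -0.4  0.2] w 32.1 0.0
40 [(-70.1, '-'), (-47.5, '+'), (-23.9, '-'), (-14.2, '+'), (29.0, '-')]
22 [(-70.3, '-'), (-47.6, '+'), (-24.0, '-'), (-14.1, '+'), (29.0, '-')]
-20 [(-70.4, '-'), (-47.5, '+'), (28.8, '-')]
52 [(-70.5, '-'), (-48.1, '+'), (-26.7, '-'), (-12.8, '+'), (28.5, '-')]
30 [(-70.2, '-'), (-48.0, '+'), (28.5, '-')]
scene cast 1.3
scene bottle 1.3
scene artic 10.1
scene jar 24.3
side cast 0.4
side bottle 36.8
side artic 5.5
side jar 21.3
```

```bash
python3 - <<'E'
from h import *
for nm,bx in(('scene',(222,146,250,185)),('scene',(150,158,203,220)),('side',(376,278,412,327)),('side',(425,215,490,285))):
    x0,y0,x1,y1=bx;a=cv2.imread(f'pics/{nm}0.png',0)[y0:y1,x0:x1];b=get_image(nm);b=cv2.cvtColor(b,cv2.COLOR_BGR2GRAY)
    e=lambda g:cv2.Laplacian(cv2.GaussianBlur(g,(0,0),1).astype(np.float32),cv2.CV_32F)
    r=cv2.matchTemplate(e(b)[y0-12:y1+12,x0-12:x1+12],e(a),cv2.TM_CCOEFF_NORMED);_,v,_,l=cv2.minMaxLoc(r);print(nm,bx,round(v,2),np.array(l)-12)
E
```

```text
scene (222, 146, 250, 185) 0.17 [ 1 -2]
scene (150, 158, 203, 220) 0.75 [0 0]
side (376, 278, 412, 327) 0.28 [0 0]
side (425, 215, 490, 285) 0.89 [0 0]
```

```bash
python3 -c "
from rig import bot
print(bot.hand_in())"
```

```text
the job is handed in; nothing more can be done
None
```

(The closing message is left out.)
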